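Trip the hidden bin latch with the release pin

ROBOT

A 7-joint arm with a two-finger parallel gripper is mounted at the origin on the work surface. World frame = base frame: x ahead of the robot, y to its left, z up, the work surface at z = 0. Lengths are in m, angles in degrees, forces in N, time in s.
With the tool pointing down it reaches from about 0.425 to 0.875 m from the base axis. Payload 4.7 kg.
Tool frame: the origin (TCP) lies on the centre line of the jaws, within the pads' length; the fingertips stand 11 mm ahead of it and the grasp point (between the pads) lies 8 mm behind it; z points along the fingers, y is the direction in which the jaws open and shut (so a half turn about z gives the same grasp; the last joint's range is limited). The gripper opens to 87 mm and grips with 3 to 60 N. Pads are 19 mm wide; open, the fingers measure 117 mm over their backs; the gripper's body (75 mm by 190 mm) begins 51 mm behind the grasp point.
Start: joints at [0.808, 18.392, -4.016, 83.108, 1.295, 78.541, -3.26], TCP at [0.65, -0, 0.234] pointing down, gripper open.
Joint ranges: [-163.93, 163.93], [-17.29, 119.83], [-79.2, 71.16], [3.27, 140.29], [-89.18, 269.18], [5.43, 117.66], [-154.24, 154.24]. Speed limits (degrees/s): [147.25, 147.25, 180, 180, 180, 180, 180].

INTERFACE

Orientations are given as [roll, pitch, yaw] about the fixed x, y, z axes, in that order (R = Rz(yaw) Ry(pitch) Rx(roll)).
In Python, from cell import env gives the robot as it stands.
- The arm moves only by the tool servo_tool, never from a script. Its argument "moves" is text: rows parted by semicolons, each of 7 numbers parted by spaces: the shift along the tool's x, y, z as a fraction of full scale, then the turn, a rotation vector about the tool's x, y, z as a fraction of full scale, then the gripper's target within -1 to 1 (shut at 1, half-way at 0, fully open at -1). A call has 1 to 20 rows; each row shifts and turns the pose as measured when the row begins, along the tool's axes as they then stand; what a row does not reach is not made up. Full scale, the value 1, is 1000 mm for a shift and 0.5 rad for a turn. A row lasts 1/12 s, in which the tool goes at most 41.7 mm and 7.16 degrees, less where a joint would pass 70% of its speed; a pose out of reach is approached as far as the arm can. A call with a number of a shift or a turn outside -1 to 1 is refused whole. A call with a gripper value outside its range is refused whole. The fingers move at their own pace and stop on an object; "squeeze" is the grip in N (left out, the last holds). Time passes only in rows, so rows that do not move let the fingers close. It gives the time, the measured TCP pose, the force and the opening at its end, in the units of the state.
- env.get_obs(): the state, without advancing time (a new reading comes with each control period).
- env.read_camera(name): name is "scene" or "side" or "wrist"; returns a dict with "img" (400x640x3 uint8, red, green, blue), "range_z" (400x640 float32, m along the optical axis (not along the pixel's ray), 0 where there is no reading), "mtx" (3x3 intrinsics, pixels), "T" (4x4, takes a point from camera to world coordinates); the wrist camera has in their place "hand_eye" (4x4, takes a point from camera to tool coordinates, whose origin is the TCP and whose axes are the flange's). Camera axes: x right, y up, looking along -z (the intrinsics and any distortion apply to the point x, -y, -z); pixel columns grow to the right and rows downward; lengths in m; the calibration is good to about 2 mm. A picture is of the moment at which its call begins: read the wrist's pose just before it.
- env.sign_off(): hands the job in, once; it reports no verdict.
The state is a dict: "time_s": time; "qpos": joint angles; "joint_velocities": joint speeds; "effort": joint torques, N m; "tool_pos": TCP position; "tool_rot": TCP orientation; "force": force on the tool from outside, world axes, zero at the start; "wrist_torque": the same for the moment, N m; "grip_width": finger opening in m.
Only numpy, scipy, OpenCV 4.12 (cv2) and the standard library are available. Lean on these libraries where they do the work, as an engineer would, in place of code of your own. Each camera call takes 0.05 s, during which the arm holds its last target.

TASK

Take the release pin from its post, reach with it through the keyhole-shaped hole in the bin unit's deck and slide it along the channel to trip the hidden spring latch, so that the side bin swings out by itself. Feel for the latch and push gently, never forcing it, and touch the unit with the pin only. Then put the pin back fully home and upright in its post and let go, leaving everything else in the drawer undisturbed.

Things in the scene. Friction and masses are not known exactly. Their poses are not given: they have to be found in the camera images.
- pin_grip (a point): centre of the release pin's handle: a black plastic bar 22 mm (its x) by 14 mm (its y) by 40 mm tall (its z, up while it stands). Below it a round steel shank, 6 mm thick, 45 mm long, round-ended, runs down along -z. About 50 g. It starts upright in the socket, the handle's flat underside resting on the post
- pin_tip (a point): the lower end of the pin's shank, 65 mm below pin_grip along the pin's own z; same axes as pin_grip
- socket (a point): centre of the mouth of the pin's home hole, in the top of a fixed grey post 50 x 50 mm and 55 mm tall standing on the drawer floor; round hole 10 mm wide, 50 mm deep, straight down, lightly chamfered. z up
- unit: the fixed grey bin unit, 160 mm along its y, 110 mm along its x; origin at the centre of its underside, z up. A flat deck, its top 64 mm above the origin, covers its +x half; the white tilt-out bin fills its -x half. Everything carried by it, the hidden latch too, belongs to it. The deck is 6 mm thick and hollow below, down to a floor 60 mm under the deck's top
- keyhole (a point): centre of the wide square end (13 x 13 mm) of the keyhole-shaped access hole in the unit's deck, level with the deck's top; x, y, z along the unit's own axes. It lies at 32, -14, 64 mm in the unit's frame. From here a channel 9 mm wide runs straight along +y. Lower the pin here; its end about 33 mm below the deck's top is a good depth
- channel_end (a point): far end of that channel, 42 mm in +y from keyhole. Hidden under it stands the latch tongue, an upright plate across the channel, top 19 mm below the deck's top. Its near face is anywhere from 7 to 29 mm in +y from keyhole. Pushed to +y it springs back with 3 N, rising to 6.8 N; it frees the bin after 6 mm and stops hard at 7.5 mm. Over 14 N between pin and unit breaks it
- bin (a joint): tilt of the white open-topped bin in the unit's -x side (148 mm wide, 64 mm tall), hinged at its lower front edge: 0 shut, 0.4 rad fully tilted out towards -x of the unit. When the latch lets go, a damped spring swings it out slowly, in about 1.5 s, and holds it out; keep the tongue pushed meanwhile
- cap0: black lens cap 54 mm across, 9 mm thick, lying on the drawer floor in front of the post; origin at its underside. Bystander
- cap1: the other black lens cap, the same. Bystander
- tin: open aluminium tin 58 mm across, 34 mm tall, in a well of the liner; origin at its underside. Bystander
- tin_lid: the tin's screw lid, an aluminium disc 61 mm across, 11 mm thick, in another well of the liner; origin at its underside. Bystander
- filter0: metal-rimmed round glass filter, 66 mm across, 7 mm thick, lying in a round well of the liner; origin at its underside. Bystander, leave it alone
- filter1: metal-rimmed round glass filter, 66 mm across, 7 mm thick, lying in a round well of the liner; origin at its underside. Bystander, leave it alone
- filter2: metal-rimmed round glass filter, 66 mm across, 7 mm thick, lying in a round well of the liner; origin at its underside. Bystander, leave it alone
- filter3: metal-rimmed round glass filter, 66 mm across, 7 mm thick, lying in a round well of the liner; origin at its underside. Bystander, leave it alone
Mind the look-alikes: they are no part of the job. What is shaped like the part that bears pin_grip but red is not meant.

How it is judged:
By the outcome, as a careful person would: the job done as asked, in the order asked, and still so for the second after the job is handed in, with the robot touching nothing.
It also fails if it takes over 70 s, if anything falls off the work surface, if the arm or the gripper's body presses on something with over 40 N, if the wrist force passes 120 N, or if a joint passes its speed limit or range.

## Working session

There is one attempt and no reset: what is moved stays moved. The work goes in short steps, Python scripts to look and compute and a tool call to move; the robot and the scene stay as the last step left them, time stands still between calls to the robot, and variables do not carry over. Pictures are saved under pics/ and viewed, and the job is handed in when it is done.

Besides the shell and the picture viewer there is one more tool, called as name(argument=value, ...) on one line, values as JSON. servo_tool: Moves the arm, as the interface text tells. Its arguments: {"type":"object","properties":{"moves":{"type":"string"},"squeeze":{"type":"number"}},"required":["moves"]}

```bash
ls; mkdir -p pics; python3 - <<'E'
from cell import env
import cv2
print(env.get_obs())
for n in ["scene","side","wrist"]:
    c=env.read_camera(n); cv2.imwrite(f"pics/{n}0.png",c["img"][:,:,::-1]); print(n,c["mtx"],c.get("T",c.get("hand_eye")))
E
```

```text
pics
{'time_s': 0.0, 'qpos': array([ 0.80938542, 18.43894429, -4.01570608, 83.17651294,  1.29443813,
       78.54062752, -3.26153758]), 'joint_velocities': array([-0.00670881, -0.0518627 , -0.04036756,  0.05947498, -0.02732   ,
       -0.01922613, -0.02290256]), 'effort': array([-2.58547143e-04, -4.91284704e+01, -4.03903294e-01, -3.12526345e+01,
       -6.40594075e-02,  4.37659642e-02,  1.61017233e-04]), 'tool_pos': array([ 6.49454264e-01, -6.22058437e-05,  2.32448711e-01]), 'tool_rot': array([-1.79889131e+02,  5.23833262e-03,  8.99989209e+01]), 'force': array([-0.62395326,  0.89527239,  0.08564826]), 'wrist_torque': array([-0.02902187, -0.01727283,  0.00019334]), 'grip_width': 0.08681470408639728}
scene [[453.60766944   0.         324.76824951]
 [  0.         453.60766944 202.17666832]
 [  0.           0.           1.        ]] [[ 0.50176136 -0.53615714  0.6788012   1.21156044]
 [ 0.86496019  0.31907429 -0.38734411 -0.36115673]
 [-0.0089107   0.78149032  0.62385373  0.74162947]
 [ 0.          0.          0.          1.        ]]
side [[375.89892016   0.         318.8538305 ]
 [  0.         375.89892016 195.51807906]
 [  0.           0.           1.        ]] [[-0.94053507  0.16456552 -0.29717329  0.17434455]
 [-0.33957097 -0.47926188  0.80932046  0.87992096]
 [-0.00923759  0.8621057   0.50664428  0.61229145]
 [ 0.          0.          0.          1.        ]]
wrist [[308.00138488   0.         323.32876378]
 [  0.         308.00138488 194.23687997]
 [  0.           0.           1.        ]] [[-2.77175096e-04  9.56945868e-01  2.90266308e-01  8.07984933e-02]
 [ 9.99999929e-01  3.39812911e-04 -1.65391171e-04  1.56237064e-03]
 [-2.56906636e-04  2.90266241e-01 -9.56945894e-01 -1.50523749e-01]
 [ 0.00000000e+00  0.00000000e+00  0.00000000e+00  1.00000000e+00]]
```

View pics/scene0.png

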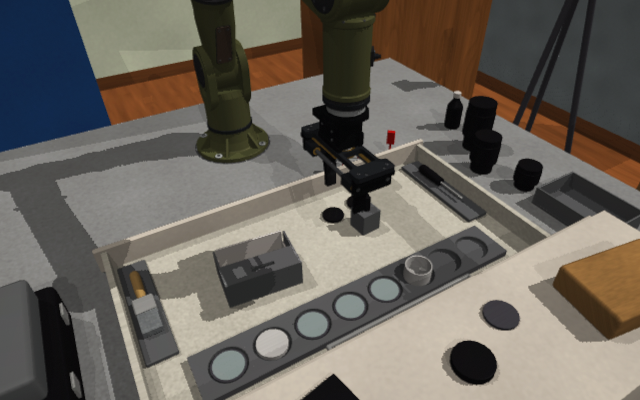

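View pics/side0.png

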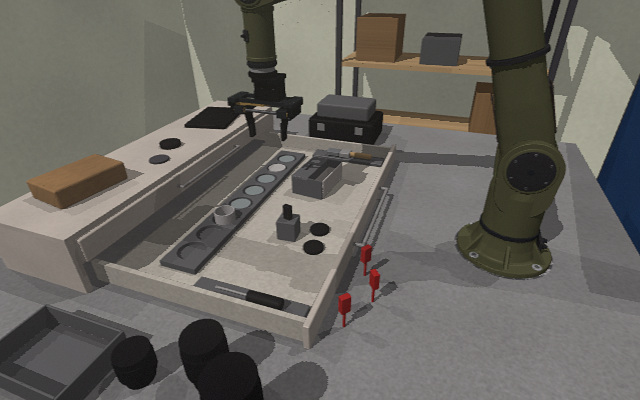

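View pics/wrist0.png

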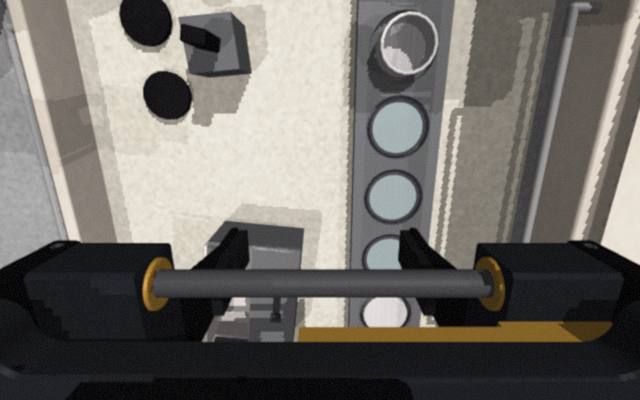

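The black pin stands in the grey post, at wrist (205,38), scene (360,203) and side (287,212). The red pins at side (345,300), (366,255) and (374,280) stand outside the drawer and are look-alikes. The unit is the grey box at scene (258,268). I'll enlarge both to confirm.

```bash
cat > h.py <<'E'
from cell import env
import numpy as np, cv2
from scipy.spatial.transform import Rotation as Rn
def cam(n):
    o=env.get_obs(); c=env.read_camera(n)
    if n=="wrist":
        W=np.eye(4); W[:3,:3]=Rn.from_euler('xyz',o['tool_rot'],degrees=True).as_matrix(); W[:3,3]=o['tool_pos']
        c['T']=W@c['hand_eye']
    return c
def pts(c):
    K=c['mtx'];z=c['range_z'];v,u=np.mgrid[:400,:640]
    P=np.stack([(u-K[0,2])/K[0,0]*z,-(v-K[1,2])/K[1,1]*z,-z],-1)
    return P@c['T'][:3,:3].T+c['T'][:3,3]
def ray(c,u,v,h):
    K=c['mtx'];d=np.array([(u-K[0,2])/K[0,0],-(v-K[1,2])/K[1,1],-1]);d=c['T'][:3,:3]@d;o=c['T'][:3,3]
    return o+d*(h-o[2])/d[2]
def proj(c,p):
    q=np.linalg.inv(c['T'])@np.append(p,1);K=c['mtx'];return K[0,0]*q[0]/-q[2]+K[0,2],-K[1,1]*q[1]/-q[2]+K[1,2]
def crop(c,name,x0,y0,x1,y1,k):
    cv2.imwrite(f"pics/{name}.png",cv2.resize(c['img'][y0:y1,x0:x1,::-1],None,fx=k,fy=k,interpolation=cv2.INTER_CUBIC))
E
python3 - <<'E'
from h import *
a=cam("scene");crop(a,"s_crop",200,180,400,320,4)
b=cam("side");crop(b,"d_crop",250,130,400,250,5)
for n,c,pp in(("scene",a,[(215,330),(365,222),(366,212),(250,245),(333,213)]),("side",b,[(320,165),(288,222),(287,235),(320,230),(313,247)])):
    P=pts(c)
    for u,v in pp: print(n,u,v,P[v,u].round(4))
P=pts(a)
m=(P[...,0]>.5)&(P[...,0]<.75)&(np.abs(P[...,1])<.3)
h,e=np.histogram(P[...,2][m],np.arange(0,.15,.004)); print(list(zip(e.round(3),h)))
E
```

```text
scene 215 330 [ 0.6422 -0.2839  0.0032]
scene 365 222 [0.5663 0.1143 0.0457]
scene 366 212 [0.5506 0.1269 0.0594]
scene 250 245 [ 0.5102 -0.1494  0.0548]
scene 333 213 [0.467  0.087  0.0132]
side 320 165 [ 0.5575 -0.1778  0.0684]
side 288 222 [0.5286 0.1497 0.0589]
side 287 235 [0.5303 0.157  0.0218]
side 320 230 [0.4608 0.0938 0.0114]
side 313 247 [0.452  0.1713 0.0129]
[(np.float64(0.0), np.int64(7121)), (np.float64(0.004), np.int64(4436)), (np.float64(0.008), np.int64(980)), (np.float64(0.012), np.int64(1060)), (np.float64(0.016), np.int64(4255)), (np.float64(0.02), np.int64(1739)), (np.float64(0.024), np.int64(285)), (np.float64(0.028), np.int64(255)), (np.float64(0.032), np.int64(313)), (np.float64(0.036), np.int64(311)), (np.float64(0.04), np.int64(315)), (np.float64(0.044), np.int64(259)), (np.float64(0.048), np.int64(237)), (np.float64(0.052), np.int64(248)), (np.float64(0.056), np.int64(362)), (np.float64(0.06), np.int64(242)), (np.float64(0.064), np.int64(1260)), (np.float64(0.068), np.int64(575)), (np.float64(0.072), np.int64(7)), (np.float64(0.076), np.int64(10)), (np.float64(0.08), np.int64(5)), (np.float64(0.084), np.int64(6)), (np.float64(0.088), np.int64(7)), (np.float64(0.092), np.int64(8)), (np.float64(0.096), np.int64(20)), (np.float64(0.1), np.int64(1)), (np.float64(0.104), np.int64(0)), (np.float64(0.108), np.int64(0)), (np.float64(0.112), np.int64(0)), (np.float64(0.116), np.int64(0)), (np.float64(0.12), np.int64(0)), (np.float64(0.124), np.int64(0)), (np.float64(0.128), np.int64(0)), (np.float64(0.132), np.int64(0)), (np.float64(0.136), np.int64(0)), (np.float64(0.14), np.int64(0)), (np.float64(0.144), np.int64(0))]
```

View pics/s_crop.png

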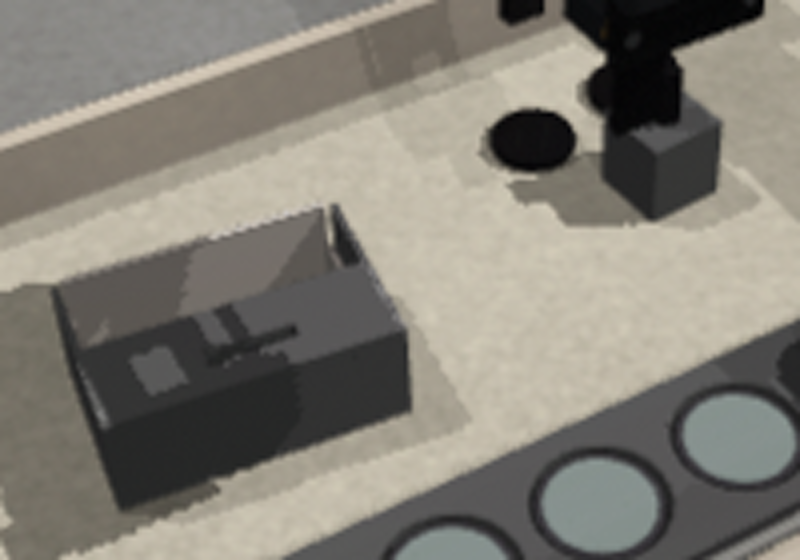

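View pics/d_crop.png

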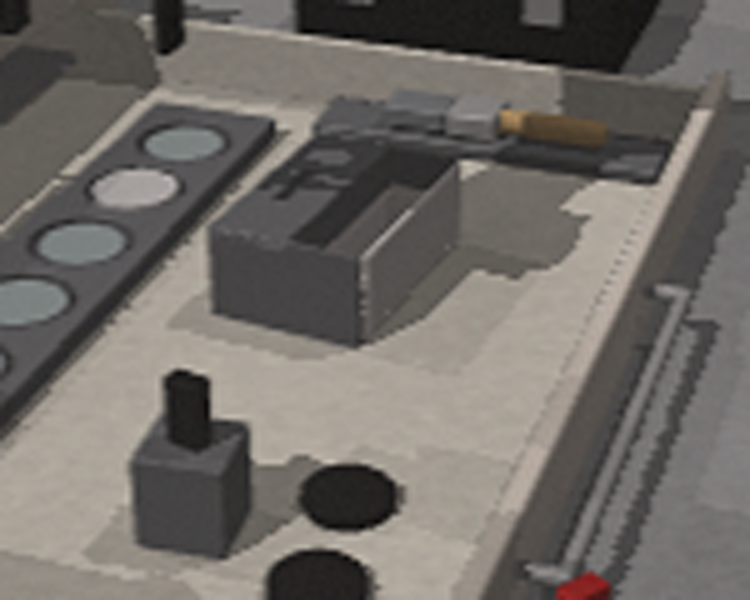

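servo_tool(moves="-0.03 -0.015 0 0 0 0 -1; -0.03 -0.015 0 0 0 0 -1; -0.03 -0.015 0 0 0 0 -1; -0.03 -0.015 0 0 0 0 -1; -0.03 -0.015 0 0 0 0 -1; 0 0 0 0 0 0 -1; 0 0 0 0 0 0 -1")

```text
time_s: 0.83
tool_pos: [0.5717, -0.153, 0.2305]
tool_rot: [-179.8, -0.1, 90.3]
force: [-0.1, 0.9, -0.1]
grip_width: 0.0867
```

```bash
cat > v.py <<'E'
from h import *
import sys
o=env.get_obs();print(o['time_s'],o['tool_pos'].round(4),o['tool_rot'].round(2),o['force'].round(2),o['grip_width'])
c=cam("wrist");cv2.imwrite(f"pics/{sys.argv[1]}.png",c['img'][:,:,::-1]);np.savez(f"{sys.argv[1]}.npz",**{k:c[k] for k in('img','range_z','mtx','T')})
E
python3 v.py w1
```

```text
0.8333 [ 0.5717 -0.153   0.2305] [-1.7984e+02 -1.4000e-01  9.0340e+01] [-0.12  0.93 -0.06] 0.08673589824275404
```

View pics/w1.png

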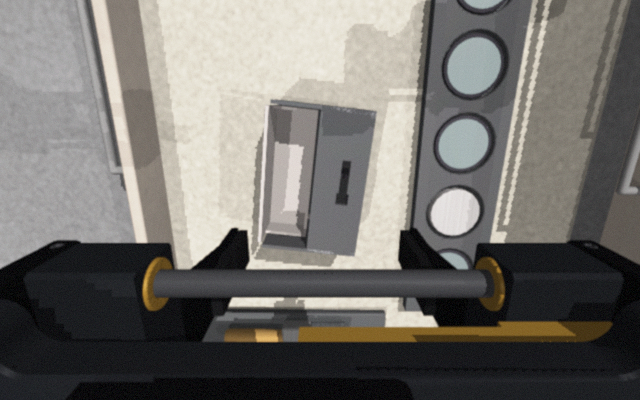

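The wrist view shows the whole unit, with the deck at (345,180). The wide end of the keyhole is near (343,198), and the channel runs up to (346,162).

```bash
cat > unit.py <<'E'
from h import *
import sys
d=np.load(sys.argv[1]+'.npz');c={k:d[k] for k in d}
P=pts(c);u0,v0,u1,v1=map(int,sys.argv[2:6])
h,e=np.histogram(P[v0:v1,u0:u1,2],np.arange(-.01,.1,.002));print([(round(a,3),n) for a,n in zip(e,h) if n>150])
z=P[...,2];m=((z>.060)&(z<.074)).astype(np.uint8);m[:v0]=0;m[v1:]=0;m[:,:u0]=0;m[:,u1:]=0
zt=np.median(z[m>0]);print('deck z',zt)
m=cv2.morphologyEx(m,cv2.MORPH_OPEN,np.ones((7,7)))
cs,_=cv2.findContours(m,0,2);k=max(cs,key=cv2.contourArea)
p=np.array([ray(c,a,b,zt)[:2] for a,b in k[:,0]]).astype(np.float32)
r=cv2.minAreaRect(p*1000);print('deck rect mm',r,cv2.boxPoints(r).round(1).tolist())
cv2.imwrite('pics/mask_%s.png'%sys.argv[1],m*255)
crop(c,'crop_'+sys.argv[1],u0,v0,u1,v1,4)
E
python3 unit.py w1 250 90 400 260
```

```text
[(np.float64(0.0), np.int64(245)), (np.float64(0.002), np.int64(7243)), (np.float64(0.004), np.int64(2453)), (np.float64(0.006), np.int64(393)), (np.float64(0.01), np.int64(958)), (np.float64(0.012), np.int64(3054)), (np.float64(0.014), np.int64(216)), (np.float64(0.038), np.int64(376)), (np.float64(0.04), np.int64(339)), (np.float64(0.064), np.int64(268)), (np.float64(0.066), np.int64(6310)), (np.float64(0.068), np.int64(1692))]
deck z 0.067405124632478
deck rect mm ((589.3370971679688, -157.93231201171875), (160.04156494140625, 55.03689956665039), 84.07638549804688) [[553.7000122070312, -234.6999969482422], [608.5, -240.39999389648438], [625.0, -81.19999694824219], [570.2000122070312, -75.5]]
```

View pics/crop_w1.png

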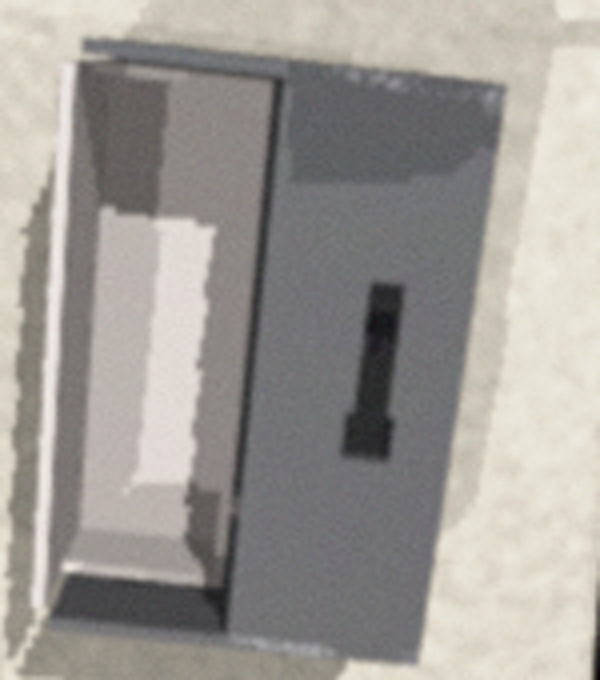

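View pics/mask_w1.png

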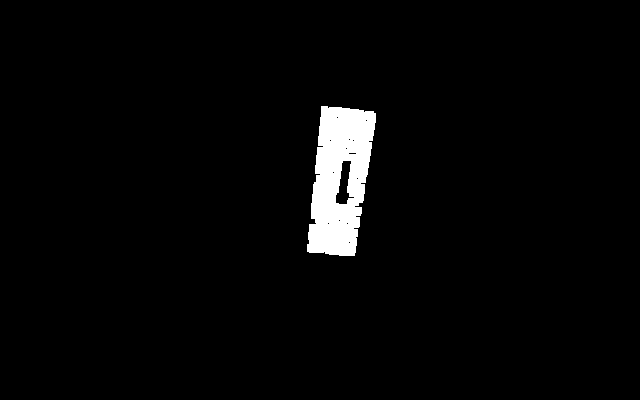

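```bash
python3 - <<'E'
from h import *
d=np.load('w1.npz');c={k:d[k] for k in d}
g=cv2.GaussianBlur(cv2.cvtColor(c['img'],cv2.COLOR_RGB2GRAY),(3,3),0)
print(g[155:210,340:350:3].T.tolist())
m=np.zeros_like(g);m[150:212,328:360]=(g[150:212,328:360]<62)
ys,xs=np.nonzero(m);print(len(ys))
p=np.array([ray(c,a,b,.0674)[:2]*1000 for a,b in zip(xs,ys)])
uy=np.array([.1032,.9947]);ux=np.array([.9947,-.1032]);o=np.array([592.4,-172.3])
q=np.c_[(p-o)@ux,(p-o)@uy]
print('along y min max',q[:,1].min(),q[:,1].max())
for lo,hi in((-6,6),(8,14),(14,22),(22,30),(30,40)):
    s=q[(q[:,1]>lo)&(q[:,1]<hi),0];print(lo,hi,len(s),s.min(),s.max(),s.mean())
P=pts(c)
for v in range(160,206,2):
    u=int(round(346.5-(v-162.5)*5/36.75)); print(v,u,P[v,u].round(4),g[v,u],((P[v,u,:2]*1000-o)@uy).round(1))
E
```

```text
[[116, 115, 115, 116, 115, 113, 112, 112, 112, 112, 112, 111, 108, 105, 101, 96, 95, 94, 93, 94, 93, 90, 86, 81, 75, 71, 68, 64, 60, 58, 58, 55, 52, 49, 47, 46, 47, 47, 45, 44, 44, 44, 44, 44, 45, 43, 44, 50, 62, 81, 100, 111, 114, 113, 114], [116, 116, 116, 114, 107, 91, 72, 59, 53, 52, 51, 47, 42, 35, 30, 27, 25, 26, 31, 35, 36, 34, 35, 38, 42, 44, 44, 46, 45, 44, 44, 45, 44, 43, 43, 43, 44, 44, 45, 45, 45, 45, 44, 41, 41, 43, 44, 47, 56, 73, 92, 106, 113, 114, 114], [115, 115, 116, 116, 110, 92, 66, 48, 43, 43, 45, 45, 40, 31, 27, 26, 26, 27, 29, 34, 39, 42, 43, 44, 44, 44, 45, 47, 48, 50, 52, 53, 54, 56, 58, 61, 65, 67, 65, 56, 45, 40, 41, 42, 42, 45, 48, 50, 57, 72, 91, 106, 112, 114, 115], [116, 116, 116, 116, 111, 97, 75, 57, 51, 51, 52, 55, 56, 57, 59, 61, 63, 68, 72, 76, 80, 85, 91, 96, 99, 101, 103, 104, 105, 108, 110, 112, 114, 114, 114, 113, 112, 114, 113, 109, 104, 103, 106, 108, 109, 110, 112, 112, 112, 113, 113, 114, 114, 113, 113]]
330
along y min max -4.34952638600968 40.74121351879907
-6 6 99 -5.782724387629216 5.618604570930244 -0.023410590910647167
8 14 38 -3.8297
[... 521 characters left out ...]
4 -0.1492  0.0377] 27 23.5
174 345 [ 0.5969 -0.1496  0.0464] 33 23.1
176 345 [ 0.5967 -0.1511  0.0497] 39 21.6
178 344 [ 0.5957 -0.1535  0.0489] 40 19.0
180 344 [ 0.5985 -0.1659  0.0086] 43 7.0
182 344 [ 0.5986 -0.1686  0.0081] 44 4.3
184 344 [ 0.5987 -0.1715  0.0068] 43 1.4
186 343 [ 0.5974 -0.1737  0.0083] 45 -0.9
188 343 [ 0.5976 -0.1766  0.0075] 43 -3.7
190 343 [ 0.5975 -0.1788  0.0089] 43 -5.9
192 342 [ 0.5964 -0.1818  0.0077] 44 -9.0
194 342 [ 0.5964 -0.1842  0.0083] 45 -11.4
196 342 [ 0.5966 -0.1872  0.0073] 45 -14.4
198 342 [ 0.5966 -0.1896  0.008 ] 42 -16.8
200 341 [ 0.5954 -0.1925  0.0075] 43 -19.7
202 341 [ 0.5954 -0.1951  0.0076] 48 -22.4
204 341 [ 0.5921 -0.1788  0.0644] 76 -6.5
```

servo_tool(moves="0.03 -0.004 0 0 0 0 -1; 0.04 -0.004 0 0 0 0 -1; 0.04 -0.004 0 0 0 0 -1; 0.04 -0.004 0 0 0 0 -1; 0.04 -0.004 0 0 0 0 -1; 0.04 -0.004 0 0 0 0 -1; 0.01 0 0 0 0 0 -1; 0 0 0 0 0 0 -1; 0 0 0 0 0 0 -1")

```text
time_s: 1.63
tool_pos: [0.5459, 0.1012, 0.2296]
tool_rot: [-179.9, -0.1, 90.7]
force: [0.1, -0.8, -0.4]
grip_width: 0.0871
```

```bash
python3 v.py w2
```

```text
1.6333 [0.5459 0.1012 0.2296] [-1.7987e+02 -9.0000e-02  9.0720e+01] [ 0.1  -0.77 -0.42] 0.08714824356242597
```

View pics/w2.png

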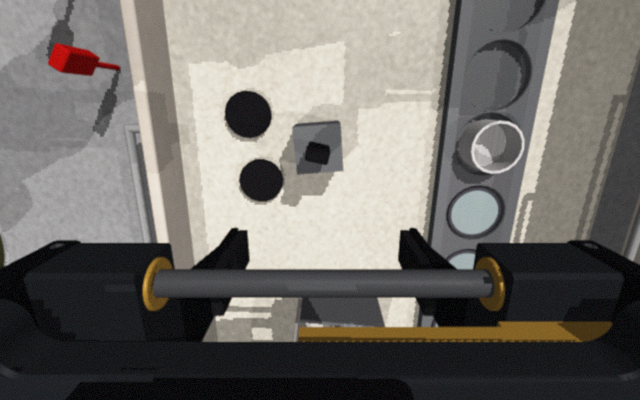

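The black pin is in the centre of the post at (318,152). The caps are at (248,114) and (261,180). The red look-alike at (75,60) lies outside the drawer.

```bash
cat > post.py <<'E'
from h import *
import sys
d=np.load(sys.argv[1]+'.npz');c={k:d[k] for k in d}
P=pts(c);z=P[...,2];u0,v0,u1,v1=map(int,sys.argv[2:6])
w=np.zeros(z.shape,bool);w[v0:v1,u0:u1]=1
def rect(m,zt,k):
    m=cv2.morphologyEx(m.astype(np.uint8),cv2.MORPH_OPEN,np.ones((k,k)))
    cs,_=cv2.findContours(m,0,1);q=np.vstack([x for x in cs if cv2.contourArea(x)>15])
    p=np.array([ray(c,a,b,zt)[:2] for a,b in q[:,0]]).astype(np.float32)
    return cv2.minAreaRect(p*1000)
mt=w&(z>.088)&(z<.11);zt=np.median(z[mt]);print('handle top',zt,mt.sum(),rect(mt,zt,3))
mp=w&(z>.052)&(z<.066);zp=np.median(z[mp]);print('post top',zp,rect(mp,zp,5))
g=cv2.cvtColor(c['img'],cv2.COLOR_RGB2GRAY)
print('floor',np.median(z[w&(z<.03)]))
crop(c,'crop_'+sys.argv[1],u0,v0,u1,v1,6)
E
python3 post.py w2 270 100 370 200
```

```text
handle top 0.09812757845656478 378 ((541.3232421875, 134.57188415527344), (15.188026428222656, 21.7606258392334), 78.2080307006836)
post top 0.05844162306812756 ((541.155029296875, 133.85540771484375), (49.92848587036133, 50.4502067565918), 4.911957740783691)
floor 0.0035291336362416326
```

View pics/crop_w2.png

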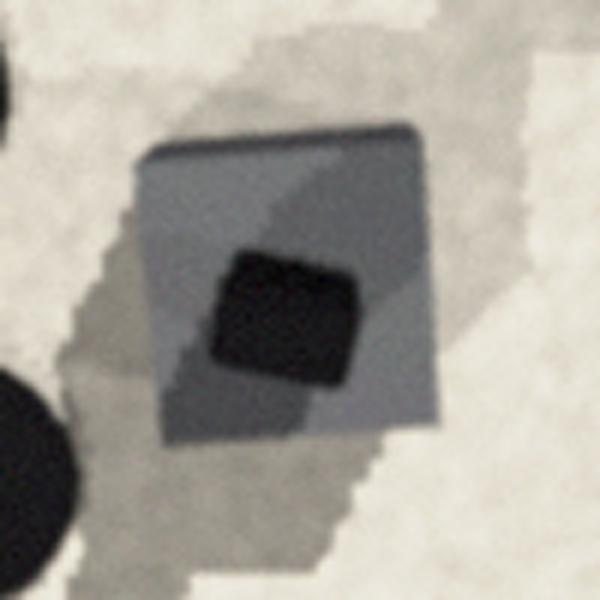

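servo_tool(moves="0 0 0 0 0 -0.246 -1; 0 0 0 0 0 -0.246 -1; 0 0 0 0 0 -0.246 -1; 0 0 0 0 0 -0.246 -1; 0 0 0 0 0 -0.246 -1; 0 0 0 0 0 -0.246 -1; 0 0 0 0 0 -0.246 -1; 0 0 0 0 0 -0.246 -1; 0 0 0 0 0 -0.246 -1; 0 0 0 0 0 -0.246 -1; 0 0 0 0 0 -0.246 -1; 0 0 0 0 0 0 -1; 0 0 0 0 0 0 -1")

```text
time_s: 2.77
tool_pos: [0.5516, 0.069, 0.228]
tool_rot: [-179.4, -0.1, 168.9]
force: [0.0, 0.3, 0.5]
grip_width: 0.0872
```

```bash
cat > to.py <<'E'
from h import *
import sys
# target x y z(mm) yaw -> total shift in current tool axes (mm), turn rotvec in tool axes (frac of .5rad)
x,y,z,yaw=map(float,sys.argv[1:5])
o=env.get_obs();R=Rn.from_euler('xyz',o['tool_rot'],degrees=True)
print(o['time_s'],'pos mm',(o['tool_pos']*1000).round(1),'rot',o['tool_rot'].round(2),'F',o['force'].round(2),'M',o['wrist_torque'].round(3),'w',round(o['grip_width'],4))
print('shift mm',R.inv().apply(np.array([x,y,z])-o['tool_pos']*1000).round(2),'turn frac',((R.inv()*Rn.from_euler('xyz',[180,0,yaw],degrees=True)).as_rotvec()/.5).round(4), 'j7',o['qpos'].round(1))
E
python3 to.py 541.3 134.2 234 168.2
```

```text
2.7667 pos mm [551.6  69.  228. ] rot [-1.7941e+02 -1.3000e-01  1.6888e+02] F [0.01 0.27 0.51] M [ 0.088 -0.011 -0.028] w 0.0872
shift mm [22.68 61.93 -6.63] turn frac [-0.0205 -0.0044  0.0238] j7 [  2.2   8.  -13.6  96.6   2.4  76.   67. ]
```

servo_tool(moves="0.0075 0.02 -0.002 -0.02 -0.004 0.024 -1; 0.0075 0.02 -0.002 0 0 0 -1; 0.0075 0.02 -0.002 0 0 0 -1; 0 0 0 0 0 0 -1; 0 0 0 0 0 0 -1")

```text
time_s: 3.18
tool_pos: [0.5436, 0.1259, 0.2334]
tool_rot: [-179.8, 0.0, 166.4]
force: [-0.0, -0.7, -0.0]
grip_width: 0.0869
```

```bash
python3 to.py 541.3 134.2 234 168.2
```

```text
3.1833 pos mm [543.6 125.9 233.4] rot [-1.7985e+02  1.0000e-02  1.6640e+02] F [-0.01 -0.66 -0.01] M [ 0.043 -0.068 -0.038] w 0.0869
shift mm [ 4.18  7.54 -0.65] turn frac [-0.0054  0.0004 -0.063 ] j7 [ -1.4   8.  -15.8  96.    2.4  76.4  58.7]
```

servo_tool(moves="0.0042 0.0075 -0.001 -0.005 0 -0.063 -1; 0 0 0 0 0 0 -1; 0 0 0 0 0 0 -1")

```text
time_s: 3.43
tool_pos: [0.5416, 0.1322, 0.2342]
tool_rot: [-179.9, 0.0, 168.0]
force: [-0.4, 0.3, -0.6]
grip_width: 0.087
```

```bash
python3 to.py 541.3 134.2 234 168.2; python3 v.py w3; python3 post.py w3 250 130 400 250
```

```text
3.4333 pos mm [541.6 132.2 234.2] rot [-1.7994e+02  1.0000e-02  1.6799e+02] F [-0.38  0.3  -0.62] M [ 0.071 -0.042  0.028] w 0.087
shift mm [0.76 1.91 0.21] turn frac [-0.002   0.0005 -0.0074] j7 [ -1.7   7.9 -16.2  96.    2.3  76.4  59.7]
3.4333 [0.5416 0.1322 0.2342] [-1.7994e+02  1.0000e-02  1.6799e+02] [-0.38  0.3  -0.62] 0.08704425017362243
handle top 0.09813144903925497 345 ((539.8501586914062, 134.28439331054688), (13.596693992614746, 22.888580322265625), 77.99678039550781)
post top 0.05847229811742319 ((540.8367919921875, 134.06150817871094), (50.94496154785156, 49.7535285949707), 4.833738803863525)
floor 0.003536148379556514
```

View pics/w3.png

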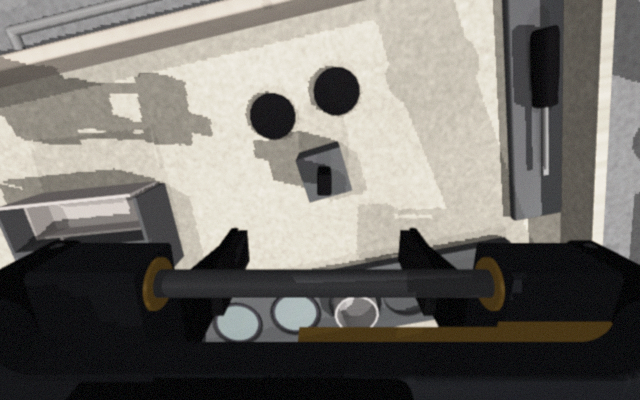

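servo_tool(moves="0.001 0.002 0.024 0 0 -0.007 -1; 0 0 0.024 0 0 0 -1; 0 0 0.024 0 0 0 -1; 0 0 0.024 0 0 0 -1; 0 0 0.015 0 0 0 -1; 0 0 0 0 0 0 -1; 0 0 0 0 0 0 -1")

```text
time_s: 4.07
tool_pos: [0.544, 0.1298, 0.121]
tool_rot: [-180.0, 0.3, 167.6]
force: [-0.1, -0.8, -0.8]
grip_width: 0.0867
```

```bash
python3 to.py 540.8 134.3 76 168.0
```

```text
4.0667 pos mm [544.  129.8 121. ] rot [-179.98    0.32  167.65] F [-0.13 -0.75 -0.78] M [ 0.064 -0.064  0.013] w 0.0867
shift mm [ 4.38  3.76 45.  ] turn frac [-0.0008  0.0111 -0.0123] j7 [ -2.   12.8 -16.  103.9   4.1  63.6  58.2]
```

servo_tool(moves="0.0044 0.004 0 0 0.011 -0.012 -1; 0 0 0 0 0 0 -1; 0 0 0.012 0 0 0 -1; 0 0 0.012 0 0 0 -1; 0 0 0.01 0 0 0 -1; 0 0 0 0 0 0 -1; 0 0 0 0 0 0 -1")

```text
time_s: 4.65
tool_pos: [0.5435, 0.1352, 0.0884]
tool_rot: [179.9, 0.4, 167.9]
force: [-0.1, 0.7, -0.5]
grip_width: 0.0871
```

```bash
python3 to.py 540.8 134.3 76 168.0
```

```text
4.65 pos mm [543.5 135.2  88.4] rot [179.86   0.38 167.94] F [-0.07  0.66 -0.52] M [ 0.082 -0.062 -0.06 ] w 0.0871
shift mm [ 2.51 -1.5  12.37] turn frac [ 0.0049  0.0132 -0.0021] j7 [ -2.5  14.8 -16.1 105.6   4.8  59.8  57.4]
```

servo_tool(moves="0.003 -0.0015 0.006 0.005 0.013 0 -1; 0.001 0 0.006 0 0 0 -1; 0 0 0 0 0 0 -1; 0 0 0 0 0 0 -1")

```text
time_s: 4.98
tool_pos: [0.5386, 0.1344, 0.0748]
tool_rot: [-180.0, -0.1, 167.9]
force: [0.1, 0.3, -0.0]
grip_width: 0.0871
```

```bash
python3 to.py 540.8 134.3 76 168.0
```

```text
4.9833 pos mm [538.6 134.4  74.8] rot [-1.7996e+02 -8.0000e-02  1.6794e+02] F [ 0.13  0.3  -0.02] M [ 0.1   -0.024 -0.055] w 0.0871
shift mm [-2.13  0.33 -1.21] turn frac [-0.0013 -0.0027 -0.0021] j7 [ -2.6  15.5 -16.1 106.5   5.   58.7  57.2]
```

servo_tool(moves="-0.002 0 -0.001 0 0 0 -1; 0 0 0 0 0 0 -1; 0 0 0 0 0 0 -1; 0 0 0 0 0 0 -1")

```text
time_s: 5.32
tool_pos: [0.5414, 0.1341, 0.0765]
tool_rot: [-180.0, -0.0, 167.9]
force: [-0.0, 0.5, 1.1]
grip_width: 0.087
```

```bash
python3 to.py 540.8 134.3 76 168.0
```

```text
5.3167 pos mm [541.4 134.1  76.5] rot [-1.7999e+02 -1.0000e-02  1.6793e+02] F [-0.03  0.46  1.09] M [ 0.153 -0.075 -0.007] w 0.087
shift mm [0.62 0.12 0.54] turn frac [-0.0002 -0.0004 -0.0024] j7 [ -2.5  15.6 -16.  106.1   5.   58.9  57.3]
```

servo_tool(moves="0 0 0 0 0 0 1; 0 0 0 0 0 0 1; 0 0 0 0 0 0 1; 0 0 0 0 0 0 1; 0 0 0 0 0 0 1; 0 0 0 0 0 0 1; 0 0 0 0 0 0 1; 0 0 0 0 0 0 1", squeeze=15)

```text
time_s: 5.98
tool_pos: [0.5418, 0.1342, 0.0772]
tool_rot: [180.0, 0.1, 167.9]
force: [0.2, -0.3, 0.5]
grip_width: 0.0416
```

```bash
python3 to.py 540.8 134.3 76 168.0
```

```text
5.9833 pos mm [541.8 134.2  77.2] rot [1.7998e+02 6.0000e-02 1.6793e+02] F [ 0.25 -0.27  0.47] M [ 0.027 -0.043 -0.079] w 0.0416
shift mm [ 1.04 -0.07  1.21] turn frac [ 0.0007  0.0019 -0.0024] j7 [ -2.5  15.6 -16.  106.1   5.   58.9  57.3]
```

servo_tool(moves="0.001 0 0.0005 0 0 0 1; 0 0 0 0 0 0 1; 0 0 0 0 0 0 1; 0 0 0 0 0 0 1; 0 0 0 0 0 0 1; 0 0 0 0 0 0 1", squeeze=15)

```text
time_s: 6.48
tool_pos: [0.5407, 0.1344, 0.0766]
tool_rot: [180.0, 0.0, 167.9]
force: [-0.1, 0.0, 0.2]
grip_width: 0.0134
```

servo_tool(moves="0 0 0 0 0 0 1; 0 0 0 0 0 0 1; 0 0 0 0 0 0 1", squeeze=50)

```text
time_s: 6.73
tool_pos: [0.5406, 0.1344, 0.0766]
tool_rot: [180.0, 0.0, 167.9]
force: [0.2, 0.8, 0.2]
grip_width: 0.0136
```

```bash
python3 to.py 540.8 134.3 76 168.0
```

```text
6.7333 pos mm [540.6 134.4  76.6] rot [1.7998e+02 4.0000e-02 1.6793e+02] F [0.24 0.78 0.22] M [0.073 0.02  0.04 ] w 0.0136
shift mm [-0.18 -0.09  0.59] turn frac [ 0.0006  0.0016 -0.0023] j7 [ -2.5  15.5 -16.1 106.3   5.   58.8  57.3]
```

servo_tool(moves="0 0 -0.006 0 0 0 1; 0 0 -0.008 0 0 0 1; 0 0 -0.008 0 0 0 1; 0 0 -0.008 0 0 0 1; 0 0 0 0 0 0 1")

```text
time_s: 7.15
tool_pos: [0.5406, 0.1344, 0.1097]
tool_rot: [180.0, 0.0, 167.9]
force: [-0.2, -0.3, -0.8]
grip_width: 0.0134
```

```bash
python3 to.py 540.6 134.4 160 168.0
```

```text
7.15 pos mm [540.6 134.4 109.7] rot [1.7999e+02 3.0000e-02 1.6794e+02] F [-0.25 -0.34 -0.8 ] M [ 0.072 -0.065 -0.029] w 0.0134
shift mm [-8.000e-02 -1.000e-02 -5.028e+01] turn frac [ 0.0004  0.001  -0.0022] j7 [ -2.3  13.4 -16.2 104.6   4.2  62.5  57.9]
```

servo_tool(moves="0 0 -0.01 0 0 0 1; 0 0 -0.01 0 0 0 1; 0 0 -0.01 0 0 0 1; 0 0 -0.01 0 0 0 1; 0 0 -0.006 0 0 0 1; 0 0 0 0 0 0 1; 0 0 0 0 0 0 1")

```text
time_s: 7.73
tool_pos: [0.5416, 0.1347, 0.1634]
tool_rot: [179.9, 0.3, 167.9]
force: [-0.7, 0.4, -0.1]
grip_width: 0.0139
```

```bash
python3 to.py 592.4 -172.3 165 174.1; python3 - <<'E'
from h import *
for n,b in(("scene",(280,130,420,240)),("side",(230,130,350,240))): 
    c=cam(n); crop(c,n+"_lift",*b,5)
E
```

```text
7.7333 pos mm [541.6 134.7 163.4] rot [179.89   0.26 167.94] F [-0.67  0.41 -0.13] M [ 0.063 -0.052 -0.012] w 0.0139
shift mm [-113.87 -289.64   -1.64] turn frac [ 0.0032  0.0092 -0.2151] j7 [ -2.   10.5 -16.4 101.4   3.2  68.2  58.7]
```

View pics/side_lift.png

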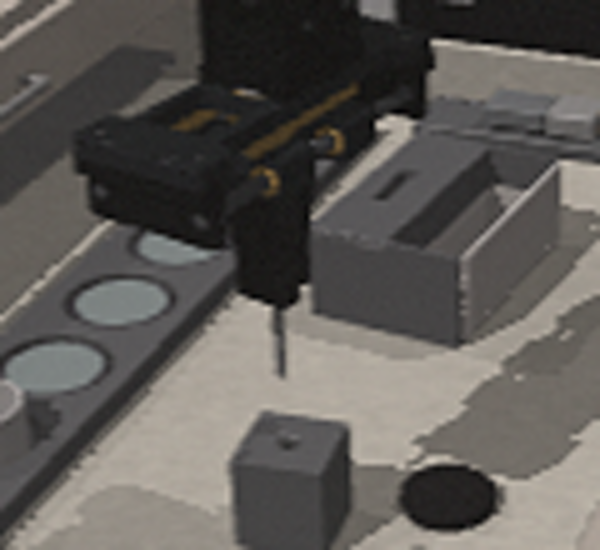

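servo_tool(moves="-0.006 -0.015 0 0 0 -0.05 1; -0.011 -0.028 0 0 0 -0.05 1; -0.011 -0.028 0 0 0 -0.05 1; -0.011 -0.028 0 0 0 -0.05 1; -0.011 -0.028 0 0 0 0 1; -0.011 -0.028 0 0 0 0 1; -0.011 -0.028 0 0 0 0 1; -0.011 -0.028 0 0 0 0 1; -0.011 -0.028 0 0 0 0 1; -0.006 -0.015 0 0 0 0 1; 0 0 0 0 0 0 1; 0 0 0 0 0 0 1")

```text
time_s: 8.83
tool_pos: [0.6054, -0.1388, 0.1514]
tool_rot: [179.9, -0.7, 174.4]
force: [-0.5, 0.9, -0.2]
grip_width: 0.0138
```

```bash
python3 to.py 592.4 -172.3 165 174.1
```

```text
8.8333 pos mm [ 605.4 -138.8  151.4] rot [179.93  -0.74 174.38] F [-0.46  0.88 -0.22] M [ 0.154 -0.054 -0.039] w 0.0138
shift mm [  9.84 -34.63 -13.52] turn frac [ 0.0025 -0.0257  0.0096] j7 [15.8 18.5 -6.5 92.6  2.2 69.8 93.2]
```

servo_tool(moves="0.003 -0.01 -0.001 0.0025 -0.026 0.01 1; 0.003 -0.01 -0.001 0 0 0 1; 0.003 -0.01 -0.001 0 0 0 1; 0.001 -0.004 0 0 0 0 1; 0 0 0 0 0 0 1; 0 0 0 0 0 0 1; 0 0 0 0 0 0 1")

```text
time_s: 9.42
tool_pos: [0.589, -0.1689, 0.1539]
tool_rot: [179.9, -0.1, 174.4]
force: [-0.4, -0.7, 0.3]
grip_width: 0.0139
```

```bash
python3 to.py 592.4 -172.3 150 174.1
```

```text
9.4167 pos mm [ 589.  -168.9  153.9] rot [ 1.7987e+02 -7.0000e-02  1.7443e+02] F [-0.39 -0.72  0.34] M [ 0.095 -0.008 -0.066] w 0.0139
shift mm [-3.7  -3.02  3.92] turn frac [ 0.0046 -0.0025  0.0116] j7 [18.3 16.9 -5.6 94.3  1.6 68.9 96.7]
```

servo_tool(moves="-0.0037 -0.003 0.002 0.005 -0.0025 0.01 1; 0 0 0 0 0 0 1; 0 0 0 0 0 0 1; 0 0 0 0 0 0 1")

```text
time_s: 9.75
tool_pos: [0.5937, -0.1707, 0.1519]
tool_rot: [180.0, 0.1, 174.3]
force: [0.0, -0.6, -1.7]
grip_width: 0.0136
```

```bash
python3 to.py 592.4 -172.3 150 174.1; python3 - <<'E'
from h import *
a=cam("scene");crop(a,"s_key",220,200,320,300,6)
b=cam("side");crop(b,"d_key",270,100,370,200,6)
c=cam("wrist");cv2.imwrite('pics/w_key.png',c['img'][:,:,::-1])
o=env.get_obs()['tool_pos']
for n,k in(("scene",a),("side",b)):
    print(n,'key',proj(k,[.5924,-.1723,.0674]),'tip pred',proj(k,o-[0,0,.0632]))
E
```

```text
9.75 pos mm [ 593.7 -170.7  151.9] rot [1.7998e+02 6.0000e-02 1.7427e+02] F [ 0.03 -0.62 -1.7 ] M [ 0.169 -0.019  0.066] w 0.0136
shift mm [ 1.1  -1.75  1.94] turn frac [0.0007 0.0021 0.006 ] j7 [18.2 17.4 -5.6 93.9  1.8 68.7 96.5]
scene key (np.float64(254.64263627579095), np.float64(269.01102097409233)) tip pred (np.float64(254.48387077110027), np.float64(261.6380291244585))
side key (np.float64(309.58802106548507), np.float64(164.49069317871962)) tip pred (np.float64(308.9417733426216), np.float64(158.76825833129294))
```

View pics/s_key.png

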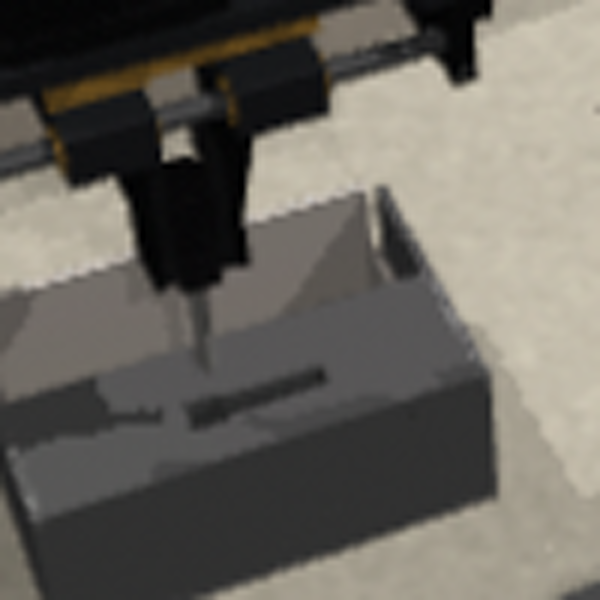

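View pics/d_key.png

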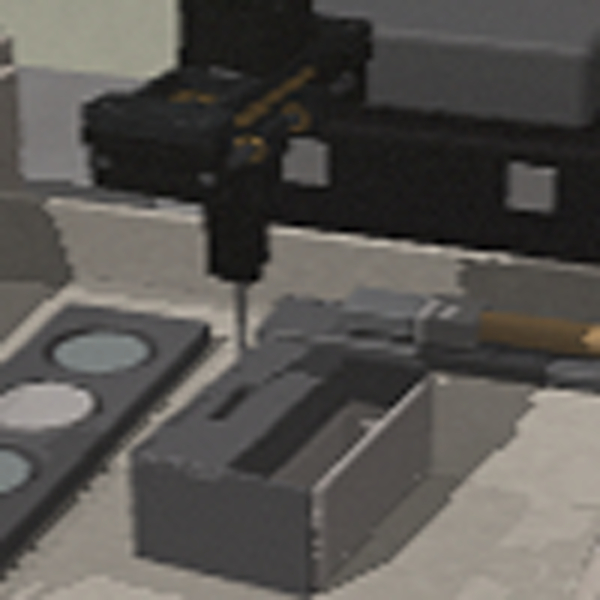

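View pics/w_key.png

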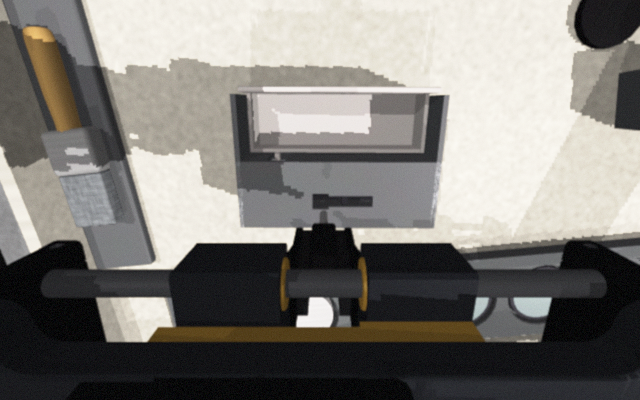

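```bash
python3 v.py w4; python3 - <<'E'
from h import *
d=np.load('w4.npz');c={k:d[k] for k in d}
g=cv2.cvtColor(c['img'],cv2.COLOR_RGB2GRAY);m=np.zeros_like(g);m[190:212,308:378]=g[190:212,308:378]<60
n,l,st,ce=cv2.connectedComponentsWithStats(m);print(st[1:].tolist())
ys,xs=np.nonzero(l==1+np.argmax(st[1:,4]))
p=np.array([ray(c,a,b,.0674)[:2]*1000 for a,b in zip(xs,ys)])
uy=np.array([.1032,.9947]);ux=np.array([.9947,-.1032]);o=np.array([592.4,-172.3])
q=np.c_[(p-o)@ux,(p-o)@uy]
print(q[:,1].min(),q[:,1].max(),'want -6.5, 42 (ends)')
for lo,hi in((-6,6),(10,18),(18,28),(28,38)):
    s=q[(q[:,1]>lo)&(q[:,1]<hi),0];print(lo,hi,s.min(),s.max(),s.mean())
crop(c,'w4c',280,160,400,250,6)
print(proj(c,env.get_obs()['tool_pos']-[0,0,.0632]))
E
python3 to.py 592.4 -172.3 150 174.1
```

```text
9.9 [ 0.5936 -0.1707  0.152 ] [1.7998e+02 6.0000e-02 1.7427e+02] [0.34 0.71 0.32] 0.013275239156342326
[[313, 194, 59, 14, 600]]
-5.543694204847434 41.23188865415759 want -6.5, 42 (ends)
-6 6 -6.166505977333929 4.840084964686546 -0.6318888164412707
10 18 -3.6975305770370555 3.08592441857209 -0.313695292706286
18 28 -3.726836564644028 3.0613038807504385 -0.34066824028187076
28 38 -3.7585846746057516 3.0317592710900616 -0.40040146738677906
(np.float64(321.7031921504545), np.float64(211.64773796601614))
9.95 pos mm [ 593.5 -170.8  152. ] rot [1.7998e+02 6.0000e-02 1.7426e+02] F [0.42 0.49 0.18] M [ 0.108 -0.021  0.021] w 0.0135
shift mm [ 0.95 -1.58  2.03] turn frac [0.0006 0.0021 0.0055] j7 [18.2 17.4 -5.5 93.9  1.8 68.7 96.5]
```

View pics/w4c.png

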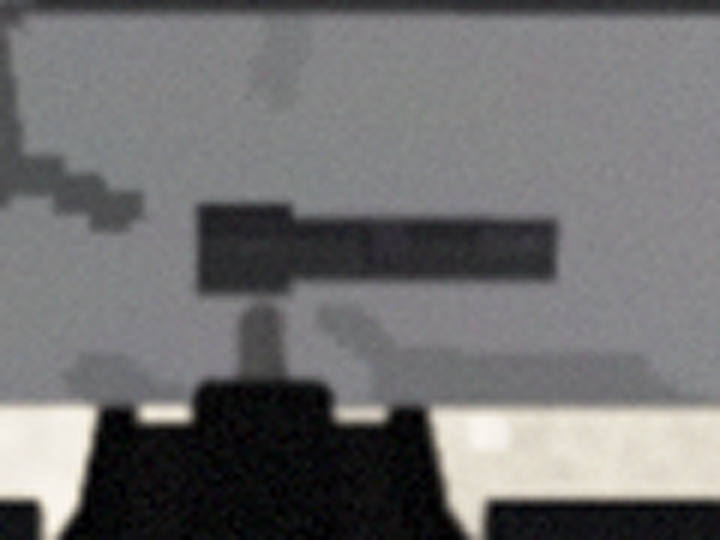

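```bash
python3 to.py 592.2 -172.9 150 174.1
```

```text
9.95 pos mm [ 593.5 -170.8  152. ] rot [1.7998e+02 6.0000e-02 1.7426e+02] F [0.42 0.49 0.18] M [ 0.108 -0.021  0.021] w 0.0135
shift mm [ 1.09 -2.2   2.03] turn frac [0.0006 0.0021 0.0055] j7 [18.2 17.4 -5.5 93.9  1.8 68.7 96.5]
```

servo_tool(moves="0.001 -0.0022 0.005 0 0.002 0.005 1; 0 0 0.005 0 0 0 1; 0 0 0.004 0 0 0 1; 0 0 0 0 0 0 1; 0 0 0 0 0 0 1")

```text
time_s: 10.37
tool_pos: [0.5918, -0.1732, 0.1361]
tool_rot: [180.0, -0.0, 174.1]
force: [0.5, -0.6, -0.1]
grip_width: 0.0138
```

```bash
python3 to.py 592.2 -172.9 135 174.1
```

```text
10.3667 pos mm [ 591.8 -173.2  136.1] rot [ 1.7998e+02 -4.0000e-02  1.7408e+02] F [ 0.52 -0.6  -0.15] M [ 0.076 -0.039  0.022] w 0.0138
shift mm [-0.37  0.38  1.14] turn frac [ 0.0005 -0.0014 -0.0005] j7 [18.4 18.1 -5.4 94.9  1.8 67.1 96.6]
```

Tip is about 5 mm above the deck; I'll look once before lowering.

```bash
python3 v.py w5; python3 - <<'E'
from h import *
d=np.load('w5.npz');c={k:d[k] for k in d};crop(c,'w5c',280,160,400,250,6)
a=cam("scene");crop(a,"s_key2",220,200,320,300,6)
E
```

```text
10.3667 [ 0.5918 -0.1732  0.1361] [ 1.7998e+02 -4.0000e-02  1.7408e+02] [ 0.52 -0.6  -0.15] 0.01376692459957268
```

View pics/w5c.png

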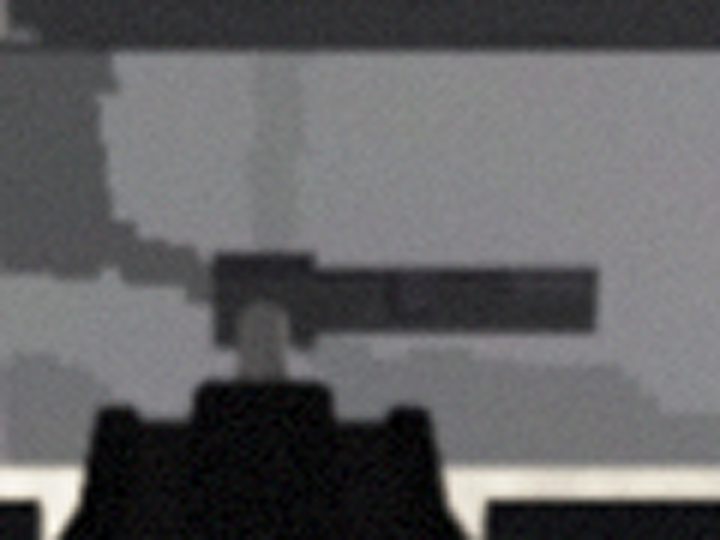

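View pics/s_key2.png

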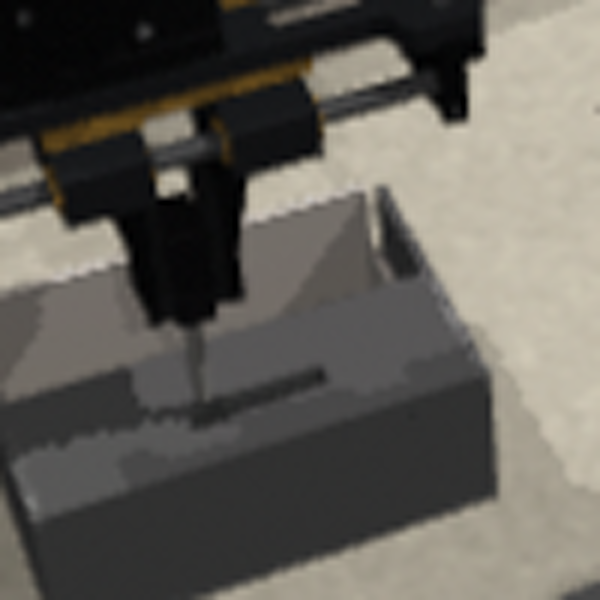

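servo_tool(moves="-0.0004 0 0.005 0 0 0 1; 0 0 0.005 0 0 0 1; 0 0 0.005 0 0 0 1; 0 0 0 0 0 0 1")

```text
time_s: 10.8
tool_pos: [0.5927, -0.1733, 0.1204]
tool_rot: [180.0, 0.0, 174.1]
force: [0.2, 0.2, -0.8]
grip_width: 0.0139
```

```bash
python3 to.py 592.2 -172.9 98 174.1
```

```text
10.8 pos mm [ 592.7 -173.3  120.4] rot [1.7999e+02 4.0000e-02 1.7409e+02] F [ 0.18  0.15 -0.75] M [ 0.075 -0.031 -0.018] w 0.0139
shift mm [ 0.56  0.33 22.42] turn frac [ 0.0002  0.0012 -0.0003] j7 [18.3 18.9 -5.4 95.7  1.9 65.4 96.5]
```

Tip is 10 mm through with no contact force. Lowering to depth.

servo_tool(moves="0.0005 0.0003 0.005 0 0.001 0 1; 0 0 0.005 0 0 0 1; 0 0 0.005 0 0 0 1; 0 0 0.005 0 0 0 1; 0 0 0.002 0 0 0 1; 0 0 0 0 0 0 1; 0 0 0 0 0 0 1")

```text
time_s: 11.38
tool_pos: [0.5916, -0.1726, 0.0948]
tool_rot: [180.0, -0.1, 174.1]
force: [0.2, 0.0, 0.1]
grip_width: 0.0138
```

```bash
python3 to.py 592.2 -172.9 98 174.1
```

```text
11.3833 pos mm [ 591.6 -172.6   94.8] rot [ 1.7997e+02 -1.0000e-01  1.7410e+02] F [0.21 0.01 0.13] M [ 0.114  0.021 -0.008] w 0.0138
shift mm [-0.62 -0.21 -3.16] turn frac [ 0.0009 -0.0034  0.0001] j7 [18.3 20.3 -5.4 97.1  2.1 62.8 96.3]
```

```bash
cat > ch.py <<'E'
from h import *
o=env.get_obs();uy=np.array([.1032,.9947]);ux=np.array([.9947,-.1032]);p=o['tool_pos'][:2]*1000-[592.25,-172.3];f=o['force'];t=o['tool_rot']
print('t',round(o['time_s'],2),'s',(p@uy).round(2),'xoff',(p@ux).round(2),'z',(o['tool_pos'][2]*1000).round(1),'F unit x,y,z',(f[:2]@ux).round(2),(f[:2]@uy).round(2),f[2].round(2),'rot',t.round(2),'M',o['wrist_torque'].round(2),'w',round(o['grip_width'],4))
E
python3 ch.py
```

```text
t 11.38 s -0.4 xoff -0.61 z 94.8 F unit x,y,z 0.2 0.03 0.13 rot [ 1.7997e+02 -1.0000e-01  1.7410e+02] M [ 0.11  0.02 -0.01] w 0.0138
```

servo_tool(moves="-0.0005 0.002 -0.002 0 -0.003 0 1; 0 0.003 0 0 0 0 1; 0 0.003 0 0 0 0 1; 0 0 0 0 0 0 1; 0 0 0 0 0 0 1")

```text
time_s: 11.8
tool_pos: [0.5939, -0.1638, 0.0982]
tool_rot: [180.0, 0.1, 174.1]
force: [-0.2, 0.2, 0.8]
grip_width: 0.0135
```

```bash
python3 ch.py
```

```text
t 11.8 s 8.65 xoff 0.73 z 98.2 F unit x,y,z -0.19 0.15 0.75 rot [1.7998e+02 1.1000e-01 1.7411e+02] M [0.08 0.   0.02] w 0.0135
```

servo_tool(moves="0.0004 0.001 0 0 0.001 0 1; 0 0.001 0 0 0 0 1; 0 0.001 0 0 0 0 1; 0 0 0 0 0 0 1")

```text
time_s: 12.13
tool_pos: [0.594, -0.1603, 0.0986]
tool_rot: [180.0, 0.1, 174.1]
force: [0.2, -0.3, -0.3]
grip_width: 0.0136
```

```bash
python3 ch.py
```

```text
t 12.13 s 12.14 xoff 0.54 z 98.6 F unit x,y,z 0.18 -0.29 -0.28 rot [1.7998e+02 1.2000e-01 1.7413e+02] M [ 0.06 -0.11 -0.01] w 0.0136
```

servo_tool(moves="0.0004 0.001 0.0005 0 0.001 0 1; 0 0.001 0 0 0 0 1; 0 0 0 0 0 0 1")

```text
time_s: 12.38
tool_pos: [0.5938, -0.1582, 0.0981]
tool_rot: [180.0, 0.1, 174.1]
force: [-0.4, 0.4, -0.5]
grip_width: 0.0135
```

```bash
python3 ch.py
```

```text
t 12.38 s 14.13 xoff 0.05 z 98.1 F unit x,y,z -0.46 0.39 -0.53 rot [1.7999e+02 8.0000e-02 1.7412e+02] M [ 0.13 -0.08 -0.03] w 0.0135
```

servo_tool(moves="0 0.001 0 0 0 0 1; 0 0 0 0 0 0 1")

```text
time_s: 12.55
tool_pos: [0.5937, -0.1578, 0.098]
tool_rot: [-180.0, 0.1, 174.1]
force: [0.8, -0.6, -1.0]
grip_width: 0.0135
```

```bash
python3 ch.py
```

```text
t 12.55 s 14.59 xoff -0.02 z 98.0 F unit x,y,z 0.85 -0.54 -0.97 rot [-1.7996e+02  8.0000e-02  1.7410e+02] M [ 0.1  -0.03  0.01] w 0.0135
```

servo_tool(moves="0 0.001 0 0 0 0 1; 0 0 0 0 0 0 1")

```text
time_s: 12.72
tool_pos: [0.5937, -0.1577, 0.098]
tool_rot: [-179.9, 0.1, 174.1]
force: [-0.3, 0.5, 0.2]
grip_width: 0.0139
```

```bash
python3 ch.py
```

```text
t 12.72 s 14.72 xoff -0.07 z 98.0 F unit x,y,z -0.4 0.46 0.25 rot [-1.7990e+02  8.0000e-02  1.7407e+02] M [ 0.06 -0.03 -0.02] w 0.0139
```

servo_tool(moves="0 0.0015 0 0 0 0 1; 0 0.0015 0 0 0 0 1")

```text
time_s: 12.88
tool_pos: [0.5937, -0.157, 0.098]
tool_rot: [-179.7, 0.1, 174.0]
force: [-0.0, -3.6, -1.6]
grip_width: 0.0136
```

```bash
python3 ch.py
```

```text
t 12.88 s 15.35 xoff -0.15 z 98.0 F unit x,y,z 0.35 -3.59 -1.62 rot [-1.7973e+02  9.0000e-02  1.7398e+02] M [-0.92  0.05  0.08] w 0.0136
```

servo_tool(moves="0 0.0015 0 -0.006 0 0 1; 0 0.0015 0 -0.006 0 0 1")

```text
time_s: 13.05
tool_pos: [0.5937, -0.1564, 0.098]
tool_rot: [-179.9, 0.1, 173.9]
force: [-0.4, -4.0, -0.3]
grip_width: 0.0135
```

```bash
python3 ch.py
```

```text
t 13.05 s 15.94 xoff -0.17 z 98.0 F unit x,y,z -0.01 -4.05 -0.34 rot [-1.7989e+02  1.1000e-01  1.7391e+02] M [-1.01  0.02  0.  ] w 0.0135
```

servo_tool(moves="0 0.002 0 -0.006 0 0 1; 0 0.002 0 -0.006 0 0.002 1; 0 0.002 0 -0.005 0 0.002 1")

```text
time_s: 13.3
tool_pos: [0.594, -0.1537, 0.098]
tool_rot: [179.8, 0.1, 173.6]
force: [0.3, -5.8, -1.6]
grip_width: 0.0139
```

```bash
python3 ch.py
```

```text
t 13.3 s 18.67 xoff -0.21 z 98.0 F unit x,y,z 0.93 -5.71 -1.6 rot [1.7981e+02 1.3000e-01 1.7365e+02] M [-1.39 -0.01  0.01] w 0.0139
```

servo_tool(moves="0 0.0015 0 0.003 0 -0.006 1; 0 0.0015 0 0 0 -0.004 1")

```text
time_s: 13.47
tool_pos: [0.594, -0.1531, 0.098]
tool_rot: [-179.9, 0.2, 173.8]
force: [-0.1, -5.8, -1.6]
grip_width: 0.0136
```

```bash
python3 ch.py
```

```text
t 13.47 s 19.25 xoff -0.22 z 98.0 F unit x,y,z 0.52 -5.74 -1.59 rot [-1.7995e+02  1.5000e-01  1.7384e+02] M [-1.49  0.05 -0.03] w 0.0136
```

servo_tool(moves="0 0.002 0 -0.003 0 -0.003 1; 0 0.002 0 -0.003 0 -0.003 1")

```text
time_s: 13.63
tool_pos: [0.5941, -0.152, 0.098]
tool_rot: [-179.9, 0.2, 173.9]
force: [-0.4, -7.0, -0.6]
grip_width: 0.0134
```

```bash
python3 ch.py; python3 - <<'E'
from h import *
c=cam("wrist");cv2.imwrite('pics/w6.png',c['img'][:,:,::-1])
E
```

```text
t 13.63 s 20.38 xoff -0.25 z 98.0 F unit x,y,z 0.31 -6.97 -0.63 rot [-179.92    0.18  173.92] M [-1.65  0.03 -0.01] w 0.0134
```

View pics/w6.png

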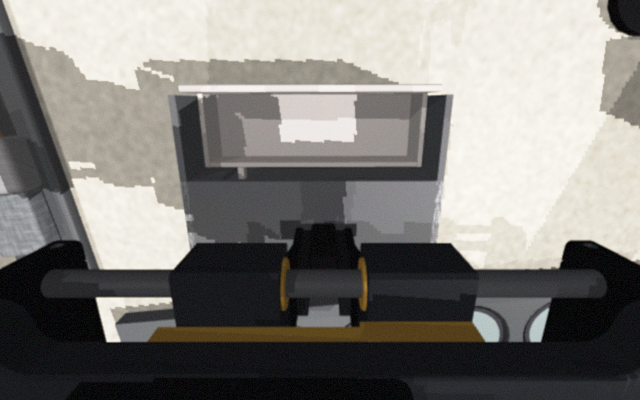

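servo_tool(moves="0 0.0015 0 -0.003 0 -0.002 1; 0 0.0012 0 -0.002 0 -0.002 1; 0 0.001 0 -0.002 0 0 1")

```text
time_s: 13.93
tool_pos: [0.5941, -0.1521, 0.0981]
tool_rot: [-179.9, 0.2, 173.9]
force: [-1.1, -4.9, -0.8]
grip_width: 0.0141
```

```bash
python3 ch.py; python3 - <<'E'
from h import *
c=cam("wrist");cv2.imwrite('pics/w7.png',c['img'][:,:,::-1])
E
```

```text
t 13.93 s 20.24 xoff -0.27 z 98.1 F unit x,y,z -0.63 -5.0 -0.82 rot [-179.86    0.21  173.89] M [-1.33  0.   -0.02] w 0.0141
```

View pics/w7.png

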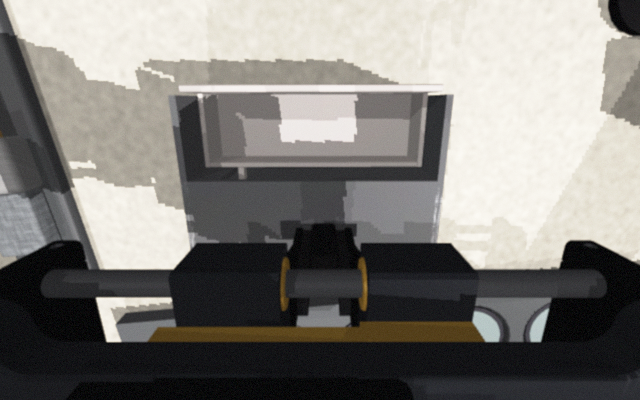

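servo_tool(moves="0 0.002 0 -0.004 0 -0.002 1; 0 0.002 0 -0.003 0 -0.002 1; 0 0.0015 0 -0.003 0 0 1")

```text
time_s: 14.23
tool_pos: [0.5941, -0.1514, 0.098]
tool_rot: [-179.8, 0.2, 173.8]
force: [-0.9, -6.6, -1.4]
grip_width: 0.0136
```

```bash
python3 ch.py; python3 - <<'E'
from h import *
c=cam("wrist");a=cv2.imread('pics/w7.png')[:,:,::-1];d=np.abs(c['img'][70:240,160:460].astype(int)-a[70:240,160:460]).mean();print('diff',d);cv2.imwrite('pics/w8.png',c['img'][:,:,::-1])
E
```

```text
t 14.23 s 20.97 xoff -0.35 z 98.0 F unit x,y,z -0.24 -6.63 -1.42 rot [-179.82    0.24  173.85] M [-1.56  0.    0.01] w 0.0136
diff 4.539843137254902
```

servo_tool(moves="0 0.002 0 -0.006 0 -0.003 1; 0 0.0015 0 -0.005 0 -0.003 1")

```text
time_s: 14.45
tool_pos: [0.5941, -0.1512, 0.098]
tool_rot: [-179.9, 0.3, 173.9]
force: [0.3, -5.3, -1.7]
grip_width: 0.0136
```

```bash
python3 ch.py; python3 - <<'E'
from h import *
c=cam("wrist");cv2.imwrite('pics/w9.png',c['img'][:,:,::-1])
E
```

```text
t 14.45 s 21.23 xoff -0.31 z 98.0 F unit x,y,z 0.85 -5.29 -1.69 rot [-179.92    0.27  173.9 ] M [-1.5   0.06 -0.02] w 0.0136
```

View pics/w9.png

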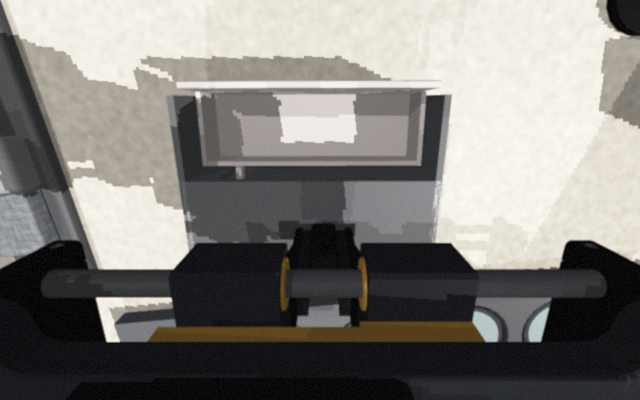

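The bin's front edge has moved from row 88 to 84, so the latch has let go. I'll keep the tongue gently pushed while it swings.

servo_tool(moves="0 0.0014 0 -0.004 0 -0.002 1; 0 0.0013 0 -0.003 0 -0.001 1; 0 0.0013 0 -0.003 0 -0.001 1; 0 0.0013 0 -0.003 0 -0.001 1; 0 0.0013 0 -0.003 0 -0.001 1")

```text
time_s: 14.92
tool_pos: [0.5941, -0.1511, 0.098]
tool_rot: [-180.0, 0.3, 173.8]
force: [-0.2, -5.2, -0.8]
grip_width: 0.0136
```

```bash
python3 ch.py
```

```text
t 14.92 s 21.24 xoff -0.38 z 98.0 F unit x,y,z 0.38 -5.16 -0.77 rot [-179.96    0.32  173.82] M [-1.46 -0.05 -0.01] w 0.0136
```

Steady at about 5–6 N. Holding on.

servo_tool(moves="0.0002 0.0013 0 -0.003 0.002 -0.002 1; 0 0.0013 0 -0.003 0.002 -0.002 1; 0 0.0013 0 -0.002 0 -0.001 1; 0 0.0013 0 -0.002 0 -0.001 1; 0 0.0013 0 -0.002 0 -0.001 1; 0 0.0013 0 -0.002 0 -0.001 1; 0 0.0013 0 -0.002 0 -0.001 1; 0 0.0013 0 -0.002 0 -0.001 1")

```text
time_s: 15.58
tool_pos: [0.594, -0.1515, 0.098]
tool_rot: [-179.8, 0.3, 173.7]
force: [-0.6, -5.8, -1.3]
grip_width: 0.0134
```

```bash
python3 ch.py
```

```text
t 15.58 s 20.89 xoff -0.4 z 98.0 F unit x,y,z 0.04 -5.8 -1.29 rot [-179.77    0.32  173.71] M [-1.46  0.07 -0.01] w 0.0134
```

servo_tool(moves="0 0.0013 0 -0.003 0.002 -0.002 1; 0 0.0013 0 -0.003 0.002 -0.002 1; 0 0.0013 0 -0.002 0 -0.001 1; 0 0.0013 0 -0.002 0 -0.001 1; 0 0.0013 0 -0.002 0 -0.001 1; 0 0.0013 0 -0.002 0 -0.001 1; 0 0.0013 0 -0.002 0 -0.001 1; 0 0.0013 0 -0.002 0 -0.001 1")

```text
time_s: 16.25
tool_pos: [0.5941, -0.1513, 0.098]
tool_rot: [-179.6, 0.3, 173.6]
force: [0.5, -5.3, -1.3]
grip_width: 0.0136
```

```bash
python3 ch.py; python3 - <<'E'
from h import *
c=cam("wrist");cv2.imwrite('pics/w10.png',c['img'][:,:,::-1])
b=cam("side");crop(b,"d10",270,100,370,200,6)
E
```

```text
t 16.25 s 21.06 xoff -0.33 z 98.0 F unit x,y,z 1.03 -5.23 -1.34 rot [-179.61    0.29  173.61] M [-1.45  0.01  0.  ] w 0.0136
```

View pics/w10.png

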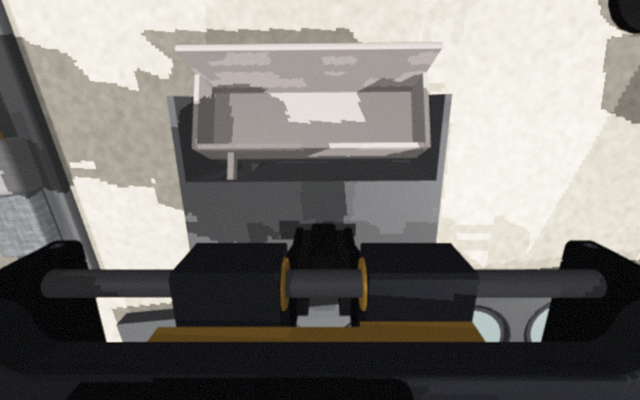

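View pics/d10.png

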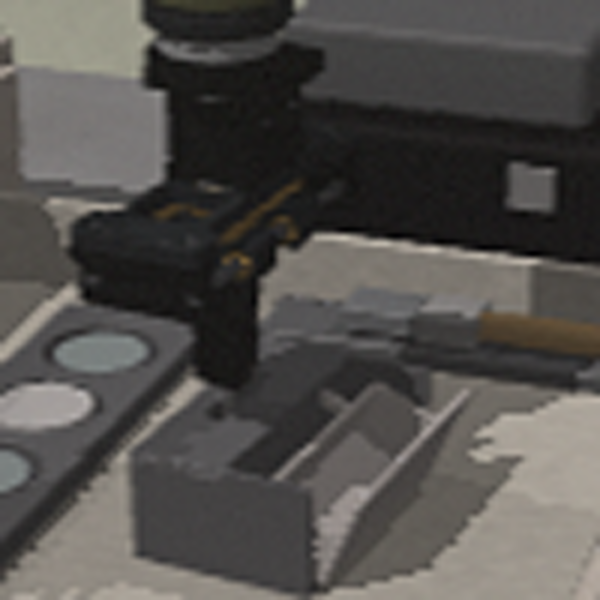

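servo_tool(moves="0 0.0013 0 -0.006 0 -0.004 1; 0 0.0013 0 -0.005 0 -0.003 1; 0 0.0013 0 -0.004 0 -0.002 1; 0 0.0012 0 -0.004 0 -0.002 1; 0 0.0012 0 -0.003 0 -0.002 1; 0 0.0012 0 -0.003 0 -0.002 1; 0 0.0012 0 -0.003 0 -0.002 1; 0 0.0012 0 -0.003 0 -0.002 1")

```text
time_s: 17.02
tool_pos: [0.594, -0.1517, 0.098]
tool_rot: [-179.8, 0.4, 173.8]
force: [-0.4, -5.8, -1.3]
grip_width: 0.0136
```

```bash
python3 ch.py; python3 - <<'E'
from h import *
c=cam("wrist");cv2.imwrite('pics/w11.png',c['img'][:,:,::-1])
P=pts(c)
print([ (v,P[v,310].round(3).tolist()) for v in range(34,60,2)])
E
```

```text
t 17.02 s 20.65 xoff -0.43 z 98.0 F unit x,y,z 0.2 -5.77 -1.3 rot [-179.83    0.37  173.79] M [-1.5   0.07  0.03] w 0.0136
[(34, [0.47, -0.147, 0.005]), (36, [0.472, -0.147, 0.004]), (38, [0.473, -0.147, 0.004]), (40, [0.474, -0.148, 0.003]), (42, [0.475, -0.148, 0.002]), (44, [0.486, -0.146, 0.062]), (46, [0.487, -0.146, 0.063]), (48, [0.488, -0.146, 0.064]), (50, [0.489, -0.147, 0.062]), (52, [0.49, -0.147, 0.06]), (54, [0.49, -0.147, 0.058]), (56, [0.491, -0.147, 0.057]), (58, [0.492, -0.147, 0.055])]
```

View pics/w11.png

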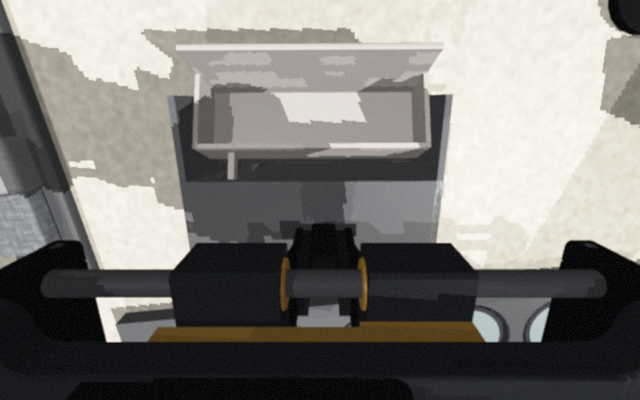

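The bin has stopped, with its front edge unmoved at row 45, its top height 64·cos 0.4 and the tilt about 0.4 rad. Retreating to the wide end.

servo_tool(moves="0.0004 -0.002 0 -0.003 0.004 -0.005 1; 0 -0.003 0 0 0 0 1; 0 -0.003 0 0 0 0 1; 0 -0.003 0 0 0 0 1; 0 -0.003 0 0 0 0 1; 0 0 0 0 0 0 1")

```text
time_s: 17.57
tool_pos: [0.5928, -0.1609, 0.0979]
tool_rot: [179.6, 0.2, 174.1]
force: [0.5, 0.3, -1.0]
grip_width: 0.0139
```

```bash
python3 ch.py; python3 to.py 592.2 -172.9 98 174.1
```

```text
t 17.57 s 11.44 xoff -0.67 z 97.9 F unit x,y,z 0.46 0.31 -0.95 rot [179.6    0.22 174.07] M [ 0.15 -0.03  0.  ] w 0.0139
17.5667 pos mm [ 592.8 -160.9   97.9] rot [179.6    0.22 174.07] F [ 0.49  0.27 -0.95] M [ 0.151 -0.033  0.004] w 0.0139
shift mm [ -0.69 -12.04  -0.21] turn frac [ 0.0141  0.0077 -0.0012] j7 [17.8 19.7 -5.8 97.5  1.7 62.7 95.6]
```

servo_tool(moves="-0.0006 -0.003 0 0.014 0.008 0 1; 0 -0.003 0 0 0 0 1; 0 -0.003 0 0 0 0 1; 0 -0.002 0 0 0 0 1; 0 0 0 0 0 0 1; 0 0 0 0 0 0 1")

```text
time_s: 18.07
tool_pos: [0.5926, -0.1701, 0.0978]
tool_rot: [179.9, -0.1, 174.2]
force: [0.5, -0.4, -1.2]
grip_width: 0.0135
```

```bash
python3 ch.py; python3 to.py 592.2 -172.9 98 174.1
```

```text
t 18.07 s 2.27 xoff 0.15 z 97.8 F unit x,y,z 0.55 -0.32 -1.15 rot [ 1.7986e+02 -6.0000e-02  1.7420e+02] M [ 0.15 -0.05  0.01] w 0.0135
18.0667 pos mm [ 592.6 -170.1   97.8] rot [ 1.7986e+02 -6.0000e-02  1.7420e+02] F [ 0.52 -0.37 -1.15] M [ 0.152 -0.05   0.015] w 0.0135
shift mm [ 0.15 -2.87 -0.17] turn frac [ 0.0048 -0.002   0.0036] j7 [18.2 20.1 -5.5 96.9  2.  63.1 96.3]
```

servo_tool(moves="0.0001 -0.0028 0 0.005 -0.002 0.003 1; 0 0 0 0 0 0 1; 0 0 -0.005 0 0 0 1; 0 0 -0.006 0 0 0 1; 0 0 -0.006 0 0 0 1; 0 0 0 0 0 0 1")

```text
time_s: 18.57
tool_pos: [0.5921, -0.173, 0.1165]
tool_rot: [-180.0, -0.0, 174.1]
force: [0.7, -0.1, 0.3]
grip_width: 0.0141
```

```bash
python3 ch.py; python3 to.py 592.2 -172.9 165 174.1
```

```text
t 18.57 s -0.69 xoff -0.06 z 116.5 F unit x,y,z 0.75 -0.01 0.33 rot [-1.800e+02 -1.000e-02  1.741e+02] M [ 0.13 -0.05 -0.03] w 0.0141
18.5667 pos mm [ 592.1 -173.   116.5] rot [-1.800e+02 -1.000e-02  1.741e+02] F [ 0.74 -0.09  0.33] M [ 0.13  -0.046 -0.026] w 0.0141
shift mm [ -0.07   0.08 -48.48] turn frac [-0.0002 -0.0003  0.    ] j7 [18.3 19.1 -5.4 96.   2.  65.  96.4]
```

servo_tool(moves="0 0 -0.006 0 0 0 1; 0 0 -0.008 0 0 0 1; 0 0 -0.01 0 0 0 1; 0 0 -0.012 0 0 0 1; 0 0 -0.012 0 0 0 1; 0 0 0 0 0 0 1; 0 0 0 0 0 0 1")

```text
time_s: 19.15
tool_pos: [0.5932, -0.1729, 0.1724]
tool_rot: [-180.0, 0.2, 174.1]
force: [1.0, -0.0, -0.8]
grip_width: 0.0135
```

```bash
python3 to.py 540.6 134.4 165 168.0; python3 v.py w12; python3 - <<'E'
from h import *
d=np.load('w12.npz');c={k:d[k] for k in d};crop(c,'w12c',280,130,400,250,6)
E
```

```text
19.15 pos mm [ 593.2 -172.9  172.4] rot [-179.97    0.22  174.13] F [ 1.02 -0.03 -0.77] M [ 0.092  0.002 -0.062] w 0.0135
shift mm [ 83.83 300.31   6.89] turn frac [-0.0008  0.0077  0.2138] j7 [18.3 16.5 -5.5 92.7  1.6 70.7 96.7]
19.15 [ 0.5932 -0.1729  0.1724] [-179.97    0.22  174.13] [ 1.02 -0.03 -0.77] 0.013476342360124937
```

View pics/w12.png

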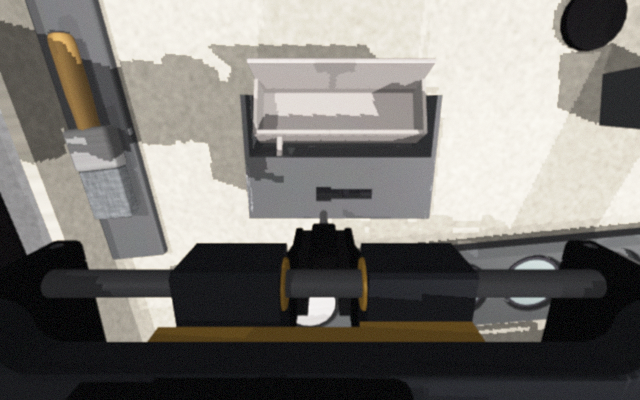

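View pics/w12c.png

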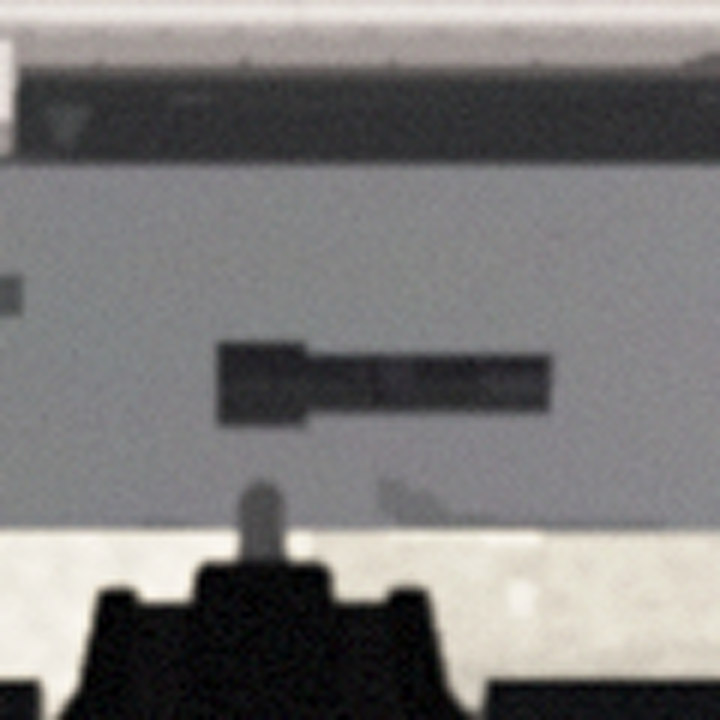

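Bin stays out and the pin is still straight in the jaws. Returning to the post.

servo_tool(moves="0.004 0.015 0 0 0 0.05 1; 0.008 0.028 0 0 0 0.05 1; 0.008 0.028 0 0 0 0.05 1; 0.008 0.028 0 0 0 0.05 1; 0.008 0.028 0 0 0 0 1; 0.008 0.028 0 0 0 0 1; 0.008 0.028 0 0 0 0 1; 0.008 0.028 0 0 0 0 1; 0.008 0.028 0 0 0 0 1; 0.008 0.028 0 0 0 0 1; 0.004 0.015 0 0 0 0 1; 0 0 0 0 0 0 1; 0 0 0 0 0 0 1")

```text
time_s: 20.28
tool_pos: [0.5622, 0.128, 0.1643]
tool_rot: [-179.7, -0.3, 167.8]
force: [0.1, -1.6, -0.8]
grip_width: 0.0141
```

```bash
python3 to.py 540.6 134.4 150 168.0
```

```text
20.2833 pos mm [562.2 128.  164.3] rot [-179.71   -0.27  167.75] F [ 0.12 -1.64 -0.75] M [ 0.029 -0.114  0.005] w 0.0141
shift mm [22.4   1.79 14.42] turn frac [-0.01   -0.0095 -0.0085] j7 [ -2.   13.1 -15.6  98.3   3.8  69.5  59.3]
```

servo_tool(moves="0.007 0.0006 0.002 -0.01 -0.01 -0.008 1; 0.007 0.0006 0.002 0 0 0 1; 0.006 0.0006 0.002 0 0 0 1; 0 0 0 0 0 0 1; 0 0 0 0 0 0 1; 0 0 0 0 0 0 1")

```text
time_s: 20.78
tool_pos: [0.5408, 0.1264, 0.1564]
tool_rot: [-179.8, -0.0, 167.5]
force: [0.2, -0.9, -0.1]
grip_width: 0.0136
```

```bash
python3 to.py 540.6 134.4 140 168.0
```

```text
20.7833 pos mm [540.8 126.4 156.4] rot [-1.7978e+02 -4.0000e-02  1.6746e+02] F [ 0.15 -0.9  -0.06] M [ 0.105 -0.005 -0.021] w 0.0136
shift mm [ 1.9   7.88 16.37] turn frac [-0.0075 -0.0014 -0.0187] j7 [ -1.8  10.8 -15.8 101.9   3.3  67.9  58.9]
```

servo_tool(moves="0.001 0.004 0.003 -0.008 0 -0.018 1; 0.001 0.004 0.003 0 0 0 1; 0 0 0.003 0 0 0 1; 0 0 0 0 0 0 1; 0 0 0 0 0 0 1")

```text
time_s: 21.2
tool_pos: [0.5415, 0.1344, 0.1467]
tool_rot: [179.9, 0.0, 167.9]
force: [0.0, -0.0, -0.8]
grip_width: 0.0136
```

```bash
python3 to.py 540.6 134.4 135 168.0
```

```text
21.2 pos mm [541.5 134.4 146.7] rot [1.7994e+02 2.0000e-02 1.6791e+02] F [ 0.02 -0.05 -0.79] M [ 0.108 -0.081  0.017] w 0.0136
shift mm [ 0.9  -0.16 11.7 ] turn frac [ 0.002   0.0008 -0.003 ] j7 [ -2.2  11.5 -16.1 102.3   3.4  66.6  58.5]
```

servo_tool(moves="0.0006 0 0.004 0.002 0 -0.003 1; 0 0 0.005 0 0 0 1; 0 0 0.005 0 0 0 1; 0 0 0.003 0 0 0 1; 0 0 0 0 0 0 1; 0 0 0 0 0 0 1")

```text
time_s: 21.7
tool_pos: [0.5407, 0.1345, 0.1271]
tool_rot: [-180.0, -0.0, 168.0]
force: [-1.2, -0.7, -0.5]
grip_width: 0.014
```

```bash
python3 to.py 540.6 134.4 126 168.0;python3 v.py w13; python3 - <<'E'
from h import *
d=np.load('w13.npz');c={k:d[k] for k in d};crop(c,'w13c',270,160,390,250,6)
a=cam("side");crop(a,"d13",250,160,330,240,7)
b=cam("scene");crop(b,"s13",320,150,400,250,6)
E
```

```text
21.7 pos mm [540.7 134.5 127.1] rot [-1.7997e+02 -3.0000e-02  1.6802e+02] F [-1.17 -0.66 -0.45] M [ 0.067 -0.031  0.019] w 0.014
shift mm [ 0.05 -0.12  1.14] turn frac [-0.0011 -0.0012  0.0008] j7 [ -2.4  12.5 -16.1 103.5   3.8  64.6  58.3]
21.7 [0.5407 0.1345 0.1271] [-1.7997e+02 -3.0000e-02  1.6802e+02] [-1.17 -0.66 -0.45] 0.013967183121676146
```

View pics/w13c.png

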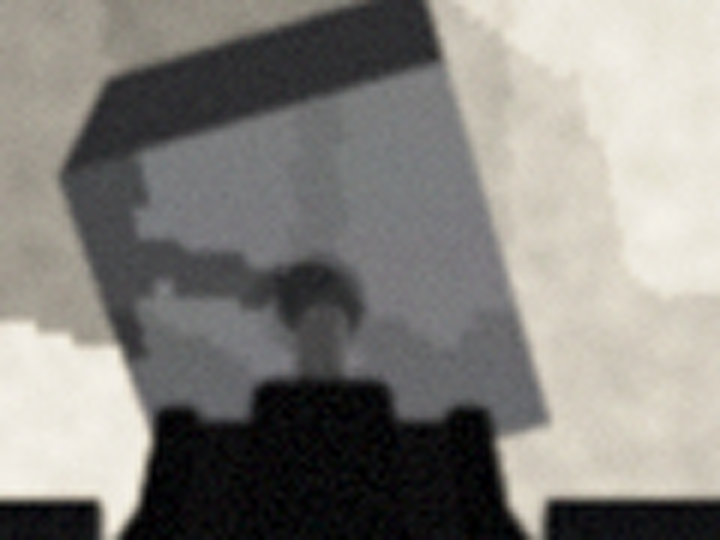

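View pics/d13.png

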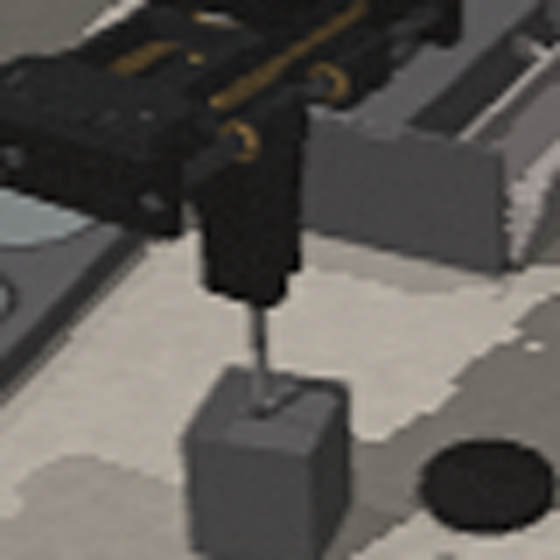

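View pics/s13.png

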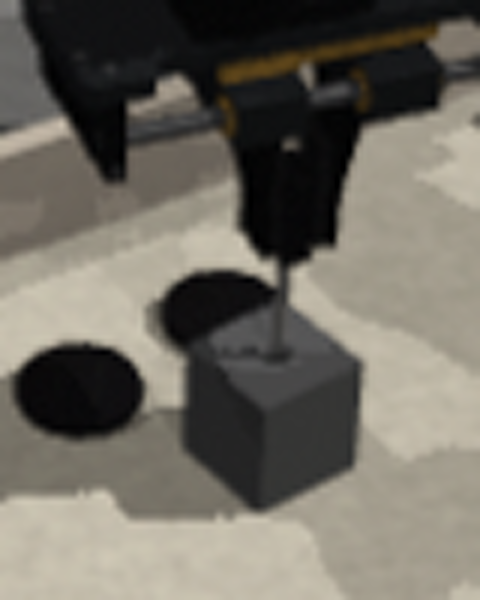

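The tip at (322,305) sits over the hole at (320,295) in the wrist crop. Inserting.

servo_tool(moves="0 0 0.004 0 0 0 1; 0 0 0.005 0 0 0 1; 0 0 0.005 0 0 0 1; 0 0 0.004 0 0 0 1; 0 0 0 0 0 0 1")

```text
time_s: 22.27
tool_pos: [0.5412, 0.134, 0.1087]
tool_rot: [-180.0, 0.1, 168.0]
force: [0.1, -0.3, -0.7]
grip_width: 0.0135
```

```bash
python3 to.py 540.6 134.4 76.6 168.0
```

```text
22.2667 pos mm [541.2 134.  108.7] rot [-1.7996e+02  6.0000e-02  1.6800e+02] F [ 0.08 -0.31 -0.72] M [ 0.099 -0.025 -0.021] w 0.0135
shift mm [ 0.68  0.26 32.07] turn frac [-0.0013  0.0022 -0.0001] j7 [ -2.5  13.5 -16.  104.6   4.2  62.4  58. ]
```

servo_tool(moves="0.0005 0.0003 0.005 0 0.002 0 1; 0 0 0.005 0 0 0 1; 0 0 0.005 0 0 0 1; 0 0 0.005 0 0 0 1; 0 0 0.005 0 0 0 1; 0 0 0 0 0 0 1; 0 0 0 0 0 0 1")

```text
time_s: 22.85
tool_pos: [0.5404, 0.1346, 0.0798]
tool_rot: [-180.0, -0.1, 168.0]
force: [0.1, 0.5, -0.3]
grip_width: 0.0136
```

```bash
python3 to.py 540.6 134.4 76.6 168.0
```

```text
22.85 pos mm [540.4 134.6  79.8] rot [-1.7997e+02 -7.0000e-02  1.6800e+02] F [ 0.14  0.52 -0.28] M [ 0.097 -0.09  -0.035] w 0.0136
shift mm [-0.25 -0.17  3.18] turn frac [-0.0012 -0.0023 -0.    ] j7 [ -2.7  15.4 -15.9 106.    4.8  59.3  57.4]
```

servo_tool(moves="-0.0002 0 0.0015 0 -0.002 0 1; 0 0 0.001 0 0 0 1; 0 0 0.0005 0 0 0 1; 0 0 0 0 0 0 1")

```text
time_s: 23.18
tool_pos: [0.541, 0.1348, 0.0769]
tool_rot: [-180.0, 0.0, 168.0]
force: [-0.7, -0.4, -0.9]
grip_width: 0.0136
```

```bash
python3 to.py 540.6 134.4 76.6 168.0
```

```text
23.1833 pos mm [541.  134.8  76.9] rot [-1.7999e+02  4.0000e-02  1.6801e+02] F [-0.73 -0.41 -0.88] M [-0.007 -0.016  0.005] w 0.0136
shift mm [ 0.27 -0.48  0.26] turn frac [-0.0003  0.0013  0.0003] j7 [ -2.8  15.6 -15.9 106.2   5.   58.9  57.4]
```

servo_tool(moves="0 0 0.001 0 0 0 1; 0 0 0.001 0 0 0 1")

```text
time_s: 23.35
tool_pos: [0.5411, 0.1348, 0.0765]
tool_rot: [-180.0, 0.1, 168.0]
force: [-3.8, -1.8, 7.4]
grip_width: 0.0138
```

```bash
python3 to.py 540.6 134.4 76.6 168.0
```

```text
23.35 pos mm [541.1 134.8  76.5] rot [-1.7997e+02  5.0000e-02  1.6800e+02] F [-3.83 -1.75  7.37] M [-0.129  0.79   0.005] w 0.0138
shift mm [ 0.39 -0.52 -0.06] turn frac [-0.001   0.0018  0.0002] j7 [ -2.8  15.6 -15.9 106.2   5.   58.9  57.3]
```

Seated at the original height with 7 N underneath. Releasing.

servo_tool(moves="0 0 -0.0004 0 0 0 1; 0 0 0 0 0 0 1", squeeze=5)

```text
time_s: 23.52
tool_pos: [0.5413, 0.1347, 0.0775]
tool_rot: [-180.0, 0.1, 168.0]
force: [-0.1, 0.1, -0.6]
grip_width: 0.0137
```

servo_tool(moves="0 0 0 0 0 0 0.4; 0 0 0 0 0 0 0; 0 0 0 0 0 0 0; 0 0 0 0 0 0 0; 0 0 0 0 0 0 0; 0 0 0 0 0 0 0; 0 0 0 0 0 0 0")

```text
time_s: 24.1
tool_pos: [0.5419, 0.1352, 0.0775]
tool_rot: [180.0, 0.2, 168.0]
force: [-0.5, 0.8, -0.4]
grip_width: 0.0426
```

```bash
python3 to.py 540.6 134.4 76.6 168.0
```

```text
24.1 pos mm [541.9 135.2  77.5] rot [1.7996e+02 1.6000e-01 1.6800e+02] F [-0.46  0.84 -0.4 ] M [ 0.066 -0.07  -0.028] w 0.0426
shift mm [ 1.11 -1.03  0.92] turn frac [0.0014 0.0056 0.    ] j7 [ -2.8  15.5 -15.9 106.1   5.   58.8  57.3]
```

servo_tool(moves="0.001 -0.001 -0.008 0 0.005 0 0; 0 0 -0.012 0 0 0 0; 0 0 -0.015 0 0 0 0; 0 0 -0.02 0 0 0 0; 0 0 -0.025 0 0 0 0; 0 0 -0.025 0 0 0 0; 0 0 -0.025 0 0 0 0; 0 0 -0.02 0 0 0 0; 0 0 0 0 0 0 0; 0 0 0 0 0 0 0")

```text
time_s: 24.93
tool_pos: [0.5401, 0.1344, 0.2435]
tool_rot: [179.8, 0.2, 168.0]
force: [-0.0, -0.4, 0.1]
grip_width: 0.0434
```

```bash
python3 to.py 540.6 134.4 234 168.0; python3 v.py w14; python3 post.py w14 250 130 400 250; python3 - <<'E'
from h import *
a=cam("side");crop(a,"d14",240,130,380,260,5)
b=cam("scene");crop(b,"s14",190,150,400,310,3.8)
E
```

```text
24.9333 pos mm [540.1 134.4 243.5] rot [179.84   0.22 168.04] F [-0.01 -0.35  0.07] M [ 0.16  -0.064 -0.042] w 0.0434
shift mm [-0.5   0.09  9.47] turn frac [0.0055 0.0077 0.0013] j7 [ -1.8   7.3 -16.2  95.6   2.1  77.1  59.7]
24.9333 [0.5401 0.1344 0.2435] [179.84   0.22 168.04] [-0.01 -0.35  0.07] 0.04344014111557858
handle top 0.09804880444664515 317 ((540.69482421875, 136.05645751953125), (13.038281440734863, 22.60633659362793), 77.9806137084961)
post top 0.05848758128897552 ((540.8234252929688, 133.88670349121094), (50.85472869873047, 49.953548431396484), 4.977943420410156)
floor 0.0035314592954084068
```

View pics/d14.png

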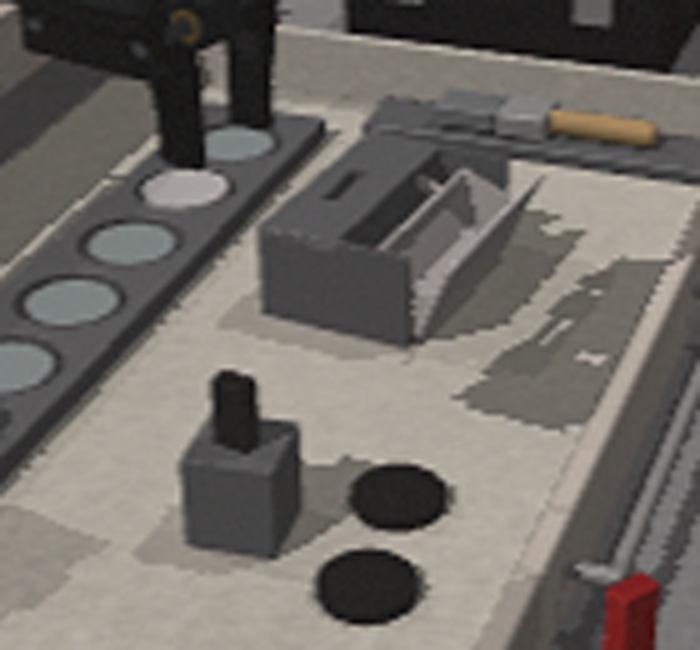

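View pics/s14.png

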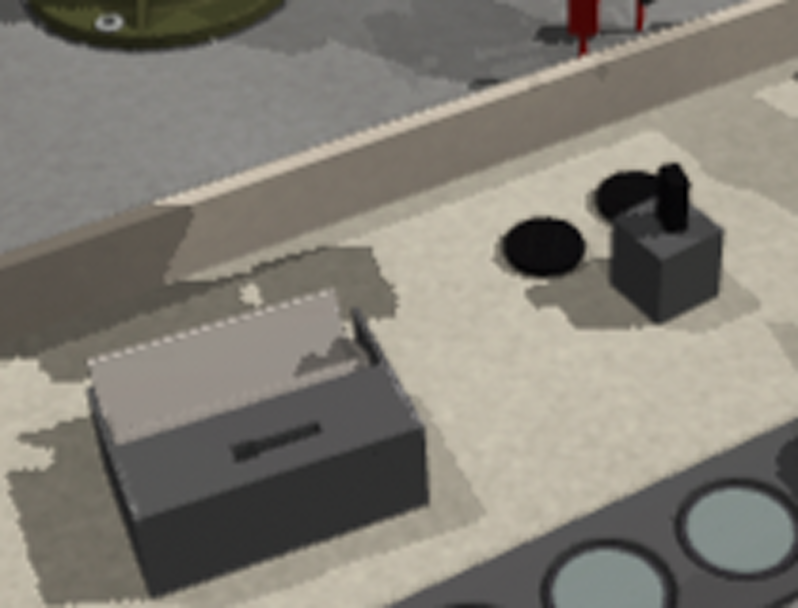

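View pics/w14.png

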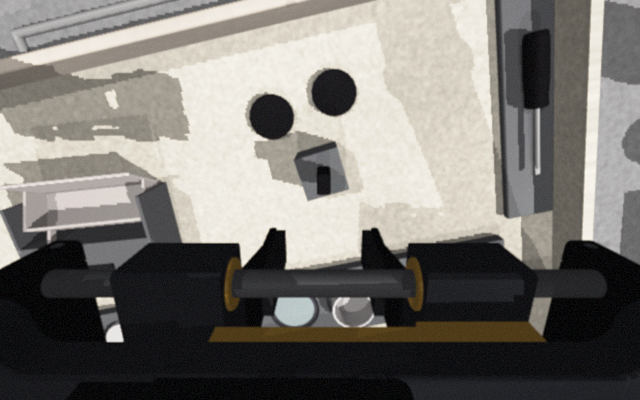

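The height is right (top 98.0 mm, was 98.1), but the handle top reads 1.8 mm further in +y and may lean. Checking upright closely.

```bash
python3 - <<'E'
from h import *
a=cam("side");crop(a,"d15",270,195,310,245,12)
b=cam("scene");crop(b,"s15",340,185,390,240,10)
old=cv2.imread('pics/side0.png');cv2.imwrite('pics/d0z.png',cv2.resize(old[195:245,270:310],None,fx=12,fy=12,interpolation=cv2.INTER_CUBIC))
for n,c in(("side",a),("scene",b)):
    for y in(.1343,.136):
        print(n,y,[np.round(proj(c,[.5407,y,z]),1) for z in(.0585,.098)])
# handle top vs lower part positions in wrist cloud
d=np.load('w14.npz');w={k:d[k] for k in d}
crop(w,'w15',295,130,355,210,9)
P=pts(w);z=P[...,2];q=P[155:200,300:345].reshape(-1,3);q=q[(q[:,2]>.0955)&(q[:,2]<.1005)]
A=np.c_[q[:,:2]-q[:,:2].mean(0),np.ones(len(q))];print('top plane slopes',np.linalg.lstsq(A,q[:,2],rcond=None)[0],len(q))
d=np.load('w3.npz');w={k:d[k] for k in d};P=pts(w);q=P[155:200,300:345].reshape(-1,3);q=q[(q[:,2]>.0955)&(q[:,2]<.1005)]
A=np.c_[q[:,:2]-q[:,:2].mean(0),np.ones(len(q))];print('before',np.linalg.lstsq(A,q[:,2],rcond=None)[0],len(q))
E
```

```text
side 0.1343 [array([286.2, 218.2]), array([285.4, 205.5])]
side 0.136 [array([285.9, 218.5]), array([285.1, 205.8])]
scene 0.1343 [array([366.2, 209. ]), array([367. , 195.8])]
scene 0.136 [array([366.8, 208.7]), array([367.6, 195.6])]
top plane slopes [-0.0009085  -0.00063795  0.09815655] 291
before [ 0.00332349 -0.00305301  0.09811962] 318
```

View pics/d15.png

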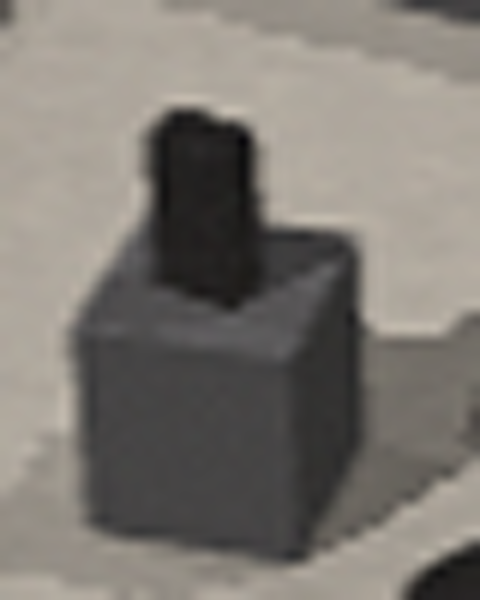

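View pics/s15.png

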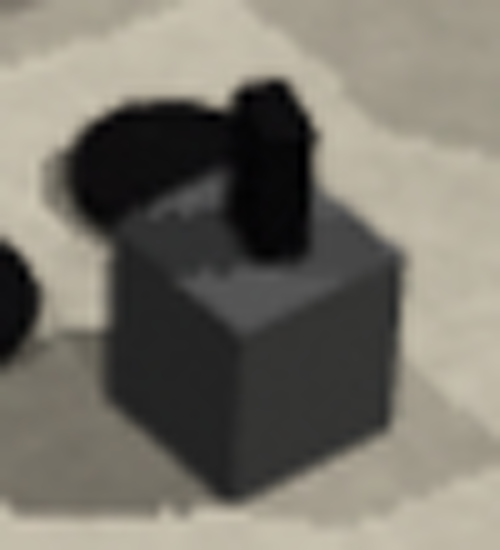

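View pics/d0z.png

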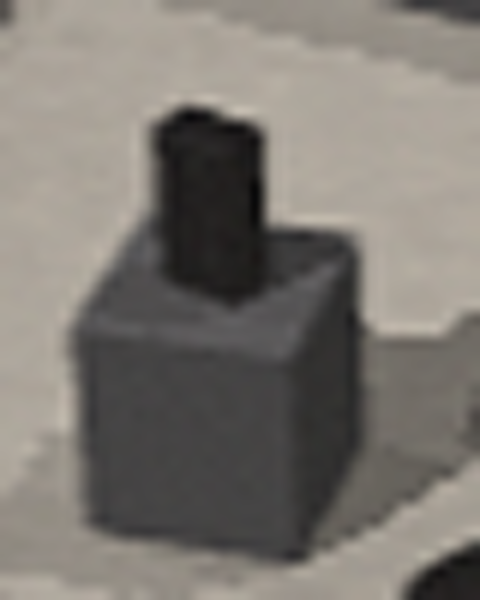

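View pics/w15.png

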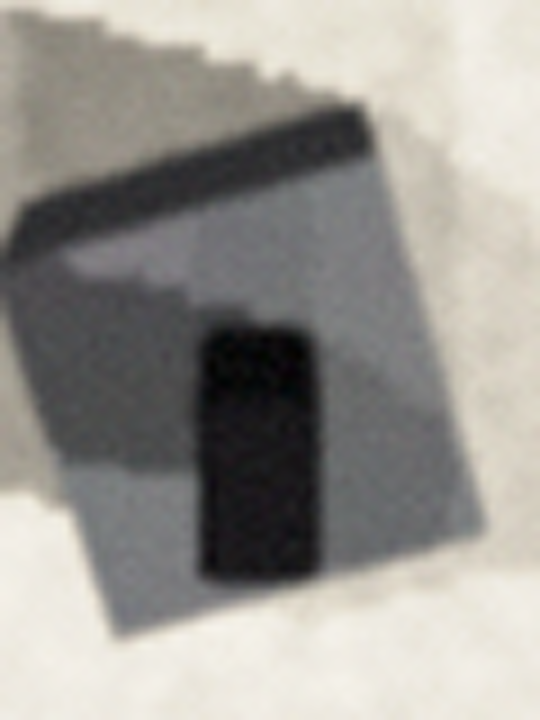

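The handle stands exactly as in the first picture: top plane level (slopes under 0.1°), same height, flush on the post. The 1.8 mm shift is within the hole's play. The caps, filters and tin look untouched and the bin is out. Handing in.

```bash
python3 -c "
from cell import env
print(env.sign_off())"
```

```text
the job is handed in; nothing more can be done
None
```

I took the black pin from its post, lowered it through the keyhole and slid it along the channel. It met the latch tongue about 14.5 mm along. I pushed until the bin let go, reading at most about 7 N against the 14 N limit. I held the tongue while the bin swung out, then put the pin back, released it and handed in at about 25 s.

Last checks:
- **Bin:** it stayed tilted out at about 0.4 rad after I withdrew the pin.
- **Pin:** it is back in its post. The handle top is at 98.0 mm (98.1 mm before) and level to within 0.1°. The last press onto the post before release read about 7 N.
- **Bystanders:** the caps, filters and tin looked unmoved in the pictures. I did not measure them or separately check the tin lid.

Two readings disagreed:
- **Handle position:** it now reads about 1.8 mm further in +y than at the start. That is within the 2 mm play of the hole.
- **Gripped pin:** the wrist camera showed it about 1.6 mm off the jaw centre line. I aimed between the two readings, and the pin went through the keyhole without contact.

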